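# Stack a skirted plate and its lid from the sloped drying stand

## Robot

A 6-joint arm with a two-finger parallel gripper is mounted at the origin on a cart in front of the work surface, level with it; the furniture and walls round the work are solid. World frame = base frame: x ahead of the robot, y to its left, z up, the work surface at z = 0. Lengths are in m, angles in rad, forces in N, time in s.
With the tool pointing down it reaches from about 0.35 to 0.975 m from the base axis. Payload 4.9 kg.
Tool frame: the origin (TCP) lies on the mounting face of the last link; the fingertips stand 173 mm ahead of it and the grasp point (between the pads) lies 155 mm ahead of it; x points along the fingers, z is the direction in which the jaws open and shut, and the axes are right-handed (so a half turn about x gives the same grasp; the last joint's range is limited). The gripper opens to 85 mm and grips with 20 to 120 N. Pads are 22 mm wide; open, the fingers measure 114 mm over their backs; the gripper's body (76 mm by 85 mm) begins 54 mm behind the grasp point. The pads swing forward as they close: fully open they stand 13 mm farther back than shut.
Start: joints at [-1.222, 0.053, 1.613, -0, 1.476, -0.119], TCP at [0.282, -0.558, 0.405] pointing down, gripper open.
Joint ranges: [-3.01, 3.01], [-1.01, 2.22], [0.06, 2.58], [-1.02, 4.17], [0.09, 2.62], [-3.14, 3.14]. Speed limits (rad/s): [2.57, 2.57, 3.14, 3.14, 3.14, 3.14].

## Interface

Orientations are given as a rotation vector (axis times angle).
In Python, from station import get_obs, get_image, get_calibration, finish_job, look_for, masks_of, tip_of gives the robot as it stands.
- The arm moves only by the tool carry_out, never from a script. Its argument "increments" is a list of rows, each a list of 3 entries, a list of its own where there are three numbers: the turn, a rotation vector about the world's x, y, z in units of 0.1 rad (1.0 is 0.1 rad), then the shift along the world's x, y, z in units of 20 mm (1.0 is 20 mm), then the opening, from 0 (shut) to 1 (fully open). A call has 1 to 8 rows; each row shifts and turns the pose as measured when the row begins; what a row does not reach is not made up. A row lasts 1/10 s, in which the tool goes at most 50 mm and 8.59 degrees, less where a joint would pass 70% of its speed; a pose out of reach is approached as far as the arm can. A call with a number of a shift or a turn outside -1 to 1 is refused whole. A call with a gripper value outside its range is refused whole. The fingers move at their own pace and stop on an object; "squeeze" is the grip in N (left out, the last holds). Time passes only in rows, so rows that do not move let the fingers close. It gives the time, the measured TCP pose, the force and the opening at its end, in the units of the state.
- get_obs(): the state, without advancing time (a new reading comes with each control period).
- get_image(name): name is "scene" or "top" or "wrist"; returns (picture, depth): 400x640x3 uint8, blue, green, red; 400x640 float32, m along the optical axis (not along the pixel's ray), 0 where there is no reading.
- get_calibration(name): a dict with "fx", "fy", "cx", "cy" (pixels), "position" and "orientation" of the camera in the world. Camera axes: x right, y down, z forward; pixel columns grow to the right and rows downward; lengths in m; the calibration is good to about 2 mm. A picture is of the moment at which its call begins: read the wrist's pose just before it. get_calibration takes no time and is no camera call; for the wrist camera it gives the pose at the moment of the call.
- finish_job(): hands the job in, once; it reports no verdict.
Trained networks look in the newest picture that a camera, given by its name, has taken for a name from the list of things; names that differ only in an ending like _2 or _b are one class to them, and where a whole thing is asked for, a point or a joint stands for the part that bears it (a point fixed in the world has none). Each returns a list of dicts, best first, with "p" (0 to 1); they miss things now and then, are a little off and sometimes report something else, mostly with a low value. They report only what shows in the picture. A call takes as long as a camera call. They do not tell look-alikes from the thing itself.
- look_for(camera, query): "centre" ([column, row] in pixels, amid what is visible of it).
- masks_of(camera, query): "region" (400x640 bool, what is visible of it) and "centre" ([column, row] in pixels, amid what is visible of it).
- tip_of(camera, query): "centre" ([column, row] in pixels: a listed point, or the origin of a listed thing).
The state is a dict: "t": time; "q": joint angles; "dq": joint speeds; "effort": joint torques, N m; "tool_pos": TCP position; "tool_rot": TCP orientation; "contact_force": force on the tool from outside, world axes, zero at the start; "wrist_torque": the same for the moment, N m; "opening": finger opening in m.
Only numpy, scipy, OpenCV 4.12 (cv2) and the standard library are available. Lean on these libraries where they do the work, as an engineer would, in place of code of your own. Each camera call takes 0.05 s, during which the arm holds its last target.

## Task

Take the white well plate off the sloped drying stand and stack it on the white plate that sits on the dark steel stacking base, the same way round so that cut corners match cut corners and its skirt drops fully down over the plate below. Then put the blue-green lid from the stand on top of the stack in the same way. Set both down gently, without dropping them or pressing hard, keep the stack seated on its base, and leave the other things on the bench where they are.

Things in the scene. Friction and masses are not known exactly. Their poses are not given: they have to be found in the camera images.
- base: Fixed stacking base on the bench: dark steel slab 150 x 84 x 10 mm with a raised grey deck 118 x 56 mm, 8 mm high, two corners cut at its +x end (covered by plate_1). Origin: centre of the underside, on the bench; +x along the length towards the cut corners. Seated, plate_1's origin is 11 mm above this one.
- plate_1: White 48-well plate seated on the base, loose, same shape as plate_2. Skirt flange 128 (own x) x 66 mm (y), 8 mm high, 3 mm walls, hollow below: 122 x 60 mm, 7 mm deep. Upper body 118 x 56 mm, 8 to 30 mm up, top 5 mm bevelled in by 2 mm. Both corners of the +x end cut at 45 deg (12 mm), -x corners square. Origin: centre of the skirt's underside, +z out of the top.
- plate_2: White 48-well plate lying in the left or right bay of the stand, cut corners (+x) up the slope. Shape, origin, axes as plate_1; 0.08-0.17 kg. Grip across the 56 mm of the upper body at mid length, fingertips 9-15 mm above the underside, clear of the flange. Seated: origin 23 mm above plate_1's, same x direction, 2 mm play each side; wrong way round or further off it stays proud.
- lid: Blue-green lid, ribbed top without wells, in the other bay of the stand, cut corners (+x) up the slope. Same outer and inner shape, size, origin, axes, weight and grip as plate_2 (30 mm high). Seated: origin 23 mm above plate_2's origin, same x direction, 2 mm play on each side.
- plate_1_cut_end (a point): Point on plate_1, middle of the top edge of the end with the cut corners: own (59, 0, 30) mm.
- plate_2_cut_end (a point): The same point on plate_2.
- lid_cut_end (a point): The same point on the lid.
- stand: Fixed grey stand, 240 mm wide (own y), 140 deep (x): flat board sloping 30 deg, rising to own +x (away from the robot), top edge 90 mm up. Two bays, centres 65 mm either side of the middle, a 4 mm high rib between. Pieces lie flat on the board, length up the slope, low end at a 10 mm ledge, tops tilted 30 deg towards the robot. Origin: centre of the footprint, on the bench.
- timer: White wind-up timer with a red knob, 62 mm across, 34 mm high. Origin: centre of the underside. Bystander.
- ink_pad: Dark ink pad, 60 x 90 x 13 mm. Origin: centre of the underside. Bystander.
- rubber_stamp: Brown rubber stamp with a turned handle, 25 x 44 x 67 mm. Origin: centre of the underside. Bystander.
Not all that is in view belongs to the job. Of the things that look like the lid, the larger one is meant.

How it is judged:
By the outcome, as a careful person would: the job done as asked, in the order asked, and still so for the second after the job is handed in, with the robot touching nothing.
It also fails if it takes over 67 s, if anything falls off the work surface, if the arm or the gripper's body presses on something with over 40 N, if the wrist force passes 120 N, or if a joint passes its speed limit or range.

## Working session

There is one attempt and no reset: what is moved stays moved. The work goes in short steps, Python scripts to look and compute and a tool call to move; the robot and the scene stay as the last step left them, time stands still between calls to the robot, and variables do not carry over. Pictures are saved under pics/ and viewed, and the job is handed in when it is done.

Besides the shell and the picture viewer there is one more tool, called after "Emit:" as a command line: name --argument value ..., lists and objects as JSON in quotes. carry_out: Moves the arm, as the interface text tells. Shifts and turns lie within -1 to 1; 1 stands for 20 mm of shift or 0.1 rad of turn. Its arguments: {"type":"object","properties":{"increments":{"type":"array","items":{"type":"array"}},"squeeze":{"type":"number"}},"required":["increments"]}

```bash
mkdir -p pics; ls; python3 - <<'E'
from station import *
import cv2,numpy as np
o=get_obs();print(o)
for n in("scene","top","wrist"):
    im,d=get_image(n);cv2.imwrite(f"pics/{n}0.png",im);np.save(f"pics/{n}0.npy",d);print(n,get_calibration(n))
E
```

```text
pics
{'t': 0.0, 'q': array([-1.22196861e+00,  5.33540451e-02,  1.61429978e+00, -2.49635139e-05,
        1.47597227e+00, -1.18995548e-01]), 'dq': array([-0.00109745, -0.00239554, -0.00116007, -0.00024947,  0.00015278,
       -0.00171895]), 'effort': array([-4.98311729e-04, -3.93678367e+01, -3.70177746e+01, -1.57986365e-04,
        7.19801828e-03, -4.77651071e-06]), 'tool_pos': array([ 0.28174854, -0.55759107,  0.40346094]), 'tool_rot': array([ 0.85930266,  1.3965589 , -0.85726481]), 'contact_force': array([-0.21238815, -0.29588582,  0.06053714]), 'wrist_torque': array([0.02499814, 0.0646519 , 0.00450202]), 'opening': 0.08522580678231842}
scene {'fx': 491.1282235856323, 'fy': 491.1282235856323, 'cx': 318.4174766480022, 'cy': 193.13855710136428, 'position': array([-0.09784675, -1.02332883,  0.75070799]), 'orientation': array([-2.00814909,  0.64791131, -0.3672423 ])}
top {'fx': 488.42285464196, 'fy': 488.42285464196, 'cx': 314.49600848929254, 'cy': 191.89279402092697, 'position': array([ 0.46759615, -0.09372836,  1.29551222]), 'orientation': array([-2.14754407,  2.20861183, -0.04971138])}
wrist {'fx': 333.8760396288263, 'fy': 333.8760396288263, 'cx': 325.2350845044556, 'cy': 192.74376906498216, 'position': array([ 0.34356948, -0.52587236,  0.37372906]), 'orientation': array([ 2.46636222, -1.51664809, -0.21617714])}
```

View pics/scene0.png

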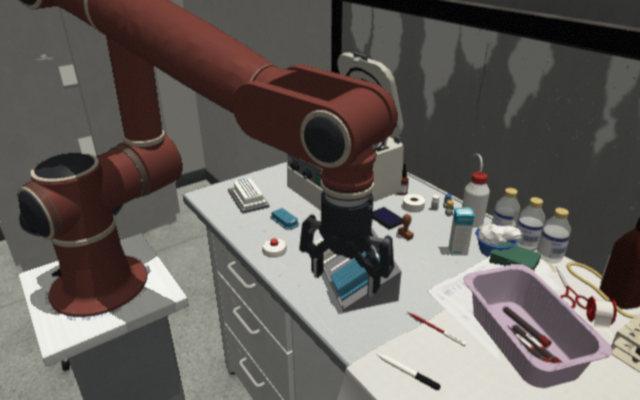

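View pics/top0.png

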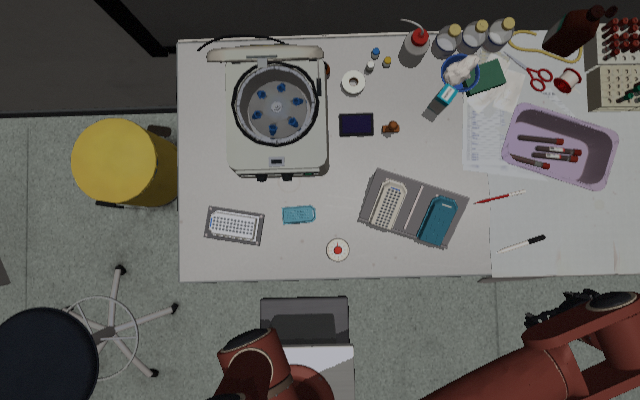

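View pics/wrist0.png

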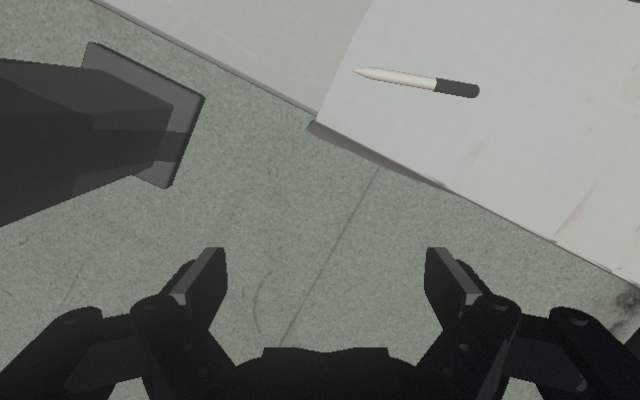

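The top view shows the base with plate_1 at about (234,226), plate_2 in the stand's left bay at (388,205) and a blue-green lid in the right bay at (438,220). A smaller blue-green look-alike lies on the bench at (298,214). I'll confirm which is which and measure.

```bash
cat > h.py <<'E'
from station import *
import cv2,numpy as np
from scipy.spatial.transform import Rotation as R
def cloud(d,c,mask=None):
    v,u=np.nonzero((d>0) if mask is None else ((d>0)&mask))
    z=d[v,u]; P=np.c_[(u-c['cx'])/c['fx']*z,(v-c['cy'])/c['fy']*z,z]
    return R.from_rotvec(c['orientation']).apply(P)+c['position'],u,v
def proj(P,c):
    p=R.from_rotvec(c['orientation']).inv().apply(np.atleast_2d(P)-c['position'])
    return np.c_[p[:,0]/p[:,2]*c['fx']+c['cx'],p[:,1]/p[:,2]*c['fy']+c['cy']]
E
python3 - <<'E'
from h import *
im,d=get_image("top");c=get_calibration("top")
for q in("plate_1","lid","base","stand","timer","ink_pad","rubber_stamp"):
    for m in masks_of("top",q):
        P,u,v=cloud(d,c,m['region'])
        print(q,round(m['p'],2),np.round(m['centre']),len(P),np.round(np.median(P,0),3),np.round(np.percentile(P,[3,97],axis=0),3).tolist())
for q in("plate_1_cut_end","lid_cut_end","plate_1","lid","stand","base"):
    for m in tip_of("top",q): print(q,round(m['p'],2),np.round(m['centre'],1))
cr=im[170:290,190:490];cv2.imwrite("pics/crop1.png",cv2.resize(cr,(800,320),interpolation=cv2.INTER_CUBIC))
E
```

```text
plate_1 0.97 [237. 227.] 1246 [0.472 0.14  0.04 ] [[0.437, 0.086, 0.012], [0.506, 0.199, 0.046]]
plate_1 0.93 [388. 204.] 1256 [ 0.515 -0.252  0.077] [[0.461, -0.292, 0.037], [0.567, -0.214, 0.103]]
lid 0.61 [298. 215.] 515 [ 0.496 -0.023  0.02 ] [[0.475, -0.065, 0.003], [0.515, 0.015, 0.025]]
lid 0.58 [437. 218.] 1245 [ 0.472 -0.372  0.077] [[0.419, -0.41, 0.039], [0.523, -0.336, 0.102]]
base 0.92 [237. 212.] 541 [0.471 0.135 0.01 ] [[0.423, 0.071, 0.004], [0.517, 0.22, 0.015]]
base 0.71 [388. 203.] 1245 [ 0.516 -0.251  0.077] [[0.463, -0.291, 0.039], [0.568, -0.215, 0.103]]
stand 0.6 [414. 207.] 2620 [ 0.516 -0.318  0.061] [[0.428, -0.437, 0.019], [0.588, -0.199, 0.089]]
timer 0.58 [392. 205.] 1177 [ 0.514 -0.251  0.078] [[0.461, -0.287, 0.044], [0.567, -0.216, 0.103]]
ink_pad 0.56 [357. 127.] 708 [ 0.729 -0.183  0.013] [[0.703, -0.225, 0.007], [0.758, -0.144, 0.017]]
ink_pad 0.18 [338. 245.] 425 [ 0.402 -0.123  0.019] [[0.376, -0.15, 0.011], [0.428, -0.098, 0.035]]
rubber_stamp 0.58 [391. 126.] 146 [ 0.713 -0.269  0.021] [[0.706, -0.289, 0.0], [0.73, -0.253, 0.069]]
plate_1_cut_end 0.9 [208.8 221.2]
lid_cut_end 0.95 [446.8 203.7]
lid_cut_end 0.66 [311.2 215.1]
plate_1 0.65 [234.2 227.5]
plate_1 0.62 [388.2 204. ]
lid 0.93 [302.4 212.1]
lid 0.75 [437.8 219.1]
stand 0.74 [409.8 210.9]
stand 0.4 [232.5 224.5]
base 0.23 [439.5 216.1]
```

View pics/crop1.png

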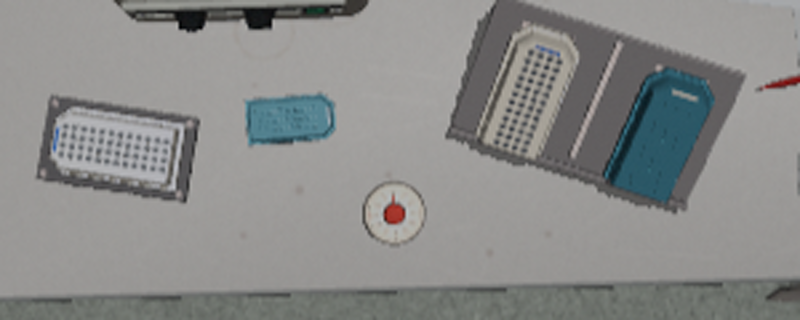

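```bash
cat >> h.py <<'E'
def delta(pos,M):
    "M cols: tool axes in world"
    o=get_obs(); cur=R.from_rotvec(o['tool_rot'])
    rv=(R.from_matrix(M)*cur.inv()).as_rotvec()/0.1
    dp=(np.array(pos)-o['tool_pos'])/0.02
    print('t',round(o['t'],2),'turn units',np.round(rv,2),'shift units',np.round(dp,2)); return rv,dp
def toolM(xdir,zdir):
    x=np.array(xdir,float);x/=np.linalg.norm(x);z=np.array(zdir,float);z-=x*(z@x);z/=np.linalg.norm(z)
    return np.c_[x,np.cross(z,x),z]
E
python3 - <<'E'
from h import *
o=get_obs();M=R.from_rotvec(o['tool_rot']).as_matrix();print(np.round(M,3))
c=get_calibration('wrist');print('cam in tool',np.round(M.T@(c['position']-o['tool_pos']),4)); print(np.round(M.T@R.from_rotvec(c['orientation']).as_matrix(),3))
y=np.radians(-19.7)
for s in(1,-1):
    delta([0.49,-0.31,0.38],toolM([0,0,-1],s*np.array([-np.sin(y),np.cos(y),0])))
E
```

```text
[[ 0.     0.893  0.451]
 [-0.     0.451 -0.893]
 [-1.    -0.     0.   ]]
cam in tool [ 0.03    0.0695 -0.0004]
[[-0.    -0.277  0.961]
 [ 0.    -0.961 -0.277]
 [ 1.     0.     0.   ]]
t 0.85 turn units [-0.   0.  23.3] shift units [10.41 12.39 -1.24]
t 0.85 turn units [ 0.    0.   -8.12] shift units [10.41 12.39 -1.24]
```

Emit:
carry_out --increments '[[[0,0,-0.6],[0.8,0.95,0],1],[[0,0,-0.6],[0.8,0.95,0],1],[[0,0,-0.6],[0.8,0.95,0],1],[[0,0,-0.6],[0.8,0.95,0],1],[[0,0,-0.6],[0.8,0.95,0],1],[[0,0,-0.6],[0.8,0.95,0],1],[[0,0,-0.6],[0.8,0.95,0],1],[[0,0,-0.6],[0.8,0.95,0],1]]'

```text
t: 1.65
tool_pos: [0.4117, -0.4023, 0.4051]
tool_rot: [1.236, 1.19, -1.238]
contact_force: [0.4, -0.5, -0.1]
opening: 0.0855
```

Emit:
carry_out --increments '[[[0,0,-0.6],[0.8,0.95,0],0.66],[[0,0,-0.6],[0.8,0.95,0],0.66],[[0,0,-0.6],[0.8,0.95,0],0.66],[[0,0,-0.6],[0.8,0.95,0],0.66],[[0,0,-0.6],[0.7,0.9,0],0.66],[[0,0,0],[0,0,0],0.66]]'

```text
t: 2.25
tool_pos: [0.4938, -0.302, 0.4058]
tool_rot: [1.46, 1.022, -1.461]
contact_force: [-0.1, 0.3, 0.3]
opening: 0.0562
```

```bash
python3 - <<'E'
from h import *
o=get_obs();print(o['t'],o['tool_pos'],o['opening'],np.abs(o['dq']).max())
im,d=get_image("wrist");c=get_calibration("wrist")
cv2.imwrite("pics/w1.png",im);np.savez("pics/w1.npz",d=d,im=im,**c)
for q in("plate_1","lid"):
    for m in masks_of("wrist",q):
        P,u,v=cloud(d,c,m['region'])
        print(q,round(m['p'],2),np.round(m['centre']),len(P),np.round(np.median(P,0),3))
# finger points in tool frame
M=R.from_rotvec(o['tool_rot']).as_matrix()
P,u,v=cloud(d,c); T=(P-o['tool_pos'])@M
k=(T[:,0]<0.19)&(T[:,0]>0.1)&(abs(T[:,1])<0.03)
for s in(1,-1):
    Q=T[k&(s*T[:,2]>0)];print(len(Q),Q.min(0) if len(Q) else 0,Q.max(0) if len(Q) else 0)
E
```

```text
2.25 [ 0.49378326 -0.30197055  0.40577298] 0.05622814466138941 0.030484627090064685
plate_1 0.83 [274. 159.] 7710 [ 0.523 -0.264  0.085]
plate_1 0.66 [ 19. 300.] 2332 [0.461 0.088 0.032]
lid 0.77 [105. 237.] 2918 [ 0.496 -0.035  0.021]
lid 0.68 [412. 159.] 7993 [ 0.481 -0.378  0.084]
lid 0.4 [ 23. 302.] 2411 [0.461 0.088 0.031]
11495 [ 0.10000181 -0.01444839  0.00719969] [0.16896449 0.01693527 0.06523431]
11501 [ 0.10000449 -0.01394249 -0.06160681] [ 0.1691874   0.01697954 -0.00518093]
```

View pics/w1.png

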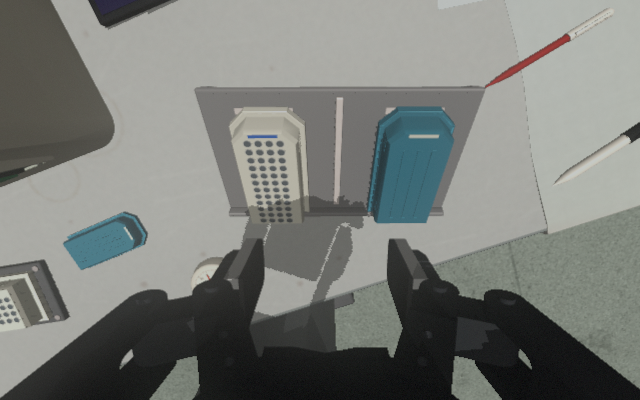

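Wrist view: plate_2 is at (274,159) and the stand lid at (412,159). The decoy at (105,237) is clearly smaller, so the lid in the stand is the one meant. Next I'll fit the known shape to the depth clouds.

```bash
cat >> h.py <<'E'
from scipy.optimize import least_squares
def _prism(lx,ly,cut):
    s=np.sqrt(.5)
    N=[[1,0,0],[-1,0,0],[0,1,0],[0,-1,0],[s,s,0],[s,-s,0]]
    D=[lx/2,lx/2,ly/2,ly/2,s*(lx/2+ly/2-cut),s*(lx/2+ly/2-cut)]
    return N,D
def _model():
    N1,D1=_prism(.128,.066,.012); N1=N1+[[0,0,1],[0,0,-1]];D1=D1+[.008,0]
    N2,D2=_prism(.118,.056,.012)
    NB=[];DB=[]
    for n,dd in zip(N2,D2): # bevel plane: offset dd at z=.025, dd-.002 at z=.030
        b=np.array([n[0],n[1],0.4]);L=np.linalg.norm(b);NB.append(b/L);DB.append((dd+0.4*.025)/L)
    N2=N2+NB+[[0,0,1],[0,0,-1]];D2=D2+DB+[.030,-.004]
    return (np.array(N1),np.array(D1)),(np.array(N2),np.array(D2))
MOD=_model()
def sdf(Q):
    return np.minimum(*[ (Q@N.T-D).max(1) for N,D in MOD])
def fit(P,p0,r0,scale=.001):
    P=P[::max(1,len(P)//3000)]
    r0=R.from_rotvec(r0)
    f=lambda x: sdf((R.from_rotvec(x[3:])*r0).inv().apply(P-p0-x[:3]))
    s=least_squares(f,np.zeros(6),loss='cauchy',f_scale=scale,x_scale=[.01]*3+[.1]*3)
    r=R.from_rotvec(s.x[3:])*r0
    return p0+s.x[:3],r,np.median(abs(f(s.x)))
def edges(r,p):
    z=np.linspace
    return p
def desc(p,r):
    M=r.as_matrix();x=M[:,0];n=M[:,2]
    return 'org mm',np.round(p*1e3,1),'x-yaw',round(np.degrees(np.arctan2(x[1],x[0])),2),'x-elev',round(np.degrees(np.arcsin(x[2])),2),'n',np.round(n,3)
def draw(im,c,p,r,col=(0,0,255)):
    def poly(lx,ly,z,cut=.012):
        a,b=lx/2,ly/2
        return [[a-cut,b,z],[-a,b,z],[-a,-b,z],[a-cut,-b,z],[a,-b+cut,z],[a,b-cut,z]]
    for L in(poly(.128,.066,.008),poly(.118,.056,.025),poly(.114,.052,.03,.0108)):
        cv2.polylines(im,[np.round(proj(r.apply(L)+p,c)*8).astype(np.int32)],True,col,1,cv2.LINE_AA,3)
YS=np.radians(-19.7)
RST=R.from_euler('zy',[YS,-np.radians(30)])
G={'p2':(np.array([.51,-.25,.06]),RST),'lid':(np.array([.47,-.375,.06]),RST),'p1':(np.array([.47,.14,.011]),R.from_euler('z',np.radians(83)))}
def near(m,d,c,g,rad=.09):
    P,u,v=cloud(d,c,cv2.erode(m.astype(np.uint8),np.ones((3,3)))>0)
    return P
E
python3 - <<'E'
from h import *
import pickle
res={}
for cam in("wrist","top"):
    o=get_obs();im,d=get_image(cam);c=get_calibration(cam);im=im.copy()
    ms=masks_of(cam,"plate_1")+masks_of(cam,"lid")
    for k,(g,r) in G.items():
        best=None
        for m in ms:
            P,_,_=cloud(d,c,m['region'])
            if len(P)>300 and np.linalg.norm((np.median(P,0)-g)[:2])<.045: best=P;break
        if best is None: print(cam,k,'none');continue
        # region: everything close to guess model
        p,rr,e=fit(best,g,r.as_rotvec())
        Pa,_,_=cloud(d,c)
        print(cam,k,desc(p,rr),'med',round(e*1e3,2),len(best));res[cam,k]=(p,rr)
        draw(im,c,p,rr)
    cv2.imwrite(f"pics/fit_{cam}.png",im[60:340,:] if cam=='top' else im)
pickle.dump(res,open('res.pkl','wb'))
E
```

```text
wrist p2 none
wrist lid ('org mm', array([ 472.7, -380.2,   50.5]), 'x-yaw', np.float64(-19.85), 'x-elev', np.float64(30.01), 'n', array([-0.47 ,  0.17 ,  0.866])) med 0.33 7977
wrist p1 none
top p2 ('org mm', array([ 499.4, -256.4,   71.3]), 'x-yaw', np.float64(-19.07), 'x-elev', np.float64(25.58), 'n', array([-0.381,  0.215,  0.899])) med 2.77 1179
top lid ('org mm', array([ 476.6, -379.3,   51.5]), 'x-yaw', np.float64(-19.86), 'x-elev', np.float64(31.83), 'n', array([-0.496,  0.178,  0.85 ])) med 1.26 361
top p1 ('org mm', array([472.3, 146.3,  11.3]), 'x-yaw', np.float64(79.24), 'x-elev', np.float64(-0.14), 'n', array([0.004, 0.002, 1.   ])) med 1.4 1185
```

View pics/fit_wrist.png

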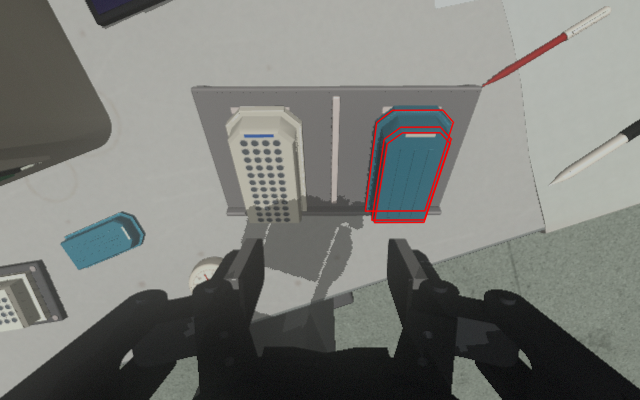

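View pics/fit_top.png

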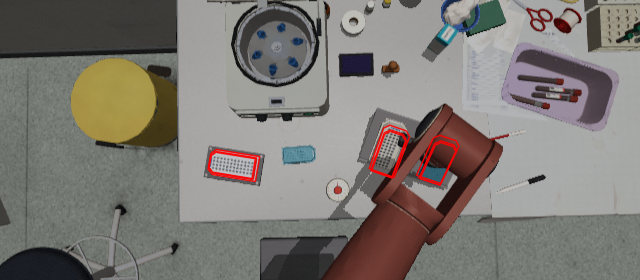

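```bash
cat >> h.py <<'E'
def fitnear(d,c,p,r,tol=(.012,.006,.004),verbose=True):
    P,_,_=cloud(d,c)
    P=P[np.linalg.norm(P-p,axis=1)<.09]
    for t in tol:
        Q=r.inv().apply(P-p)
        k=(abs(sdf(Q))<t)&(Q[:,2]>.003)
        p,r,e=fit(P[k],p,r.as_rotvec(),.0007)
    if verbose: print(desc(p,r),'med',round(e*1e3,2),k.sum())
    return p,r
E
python3 - <<'E'
from h import *
z=np.load('pics/w1.npz');d=z['d'];c={k:z[k] for k in z.files};im=z['im'].copy()
pl,rl=fitnear(d,c,np.array([.4727,-.3802,.0505]),RST)
p2,r2=fitnear(d,c,np.array([.517,-.258,.0505]),RST)
print((p2-pl)*1e3, rl.inv().apply(p2-pl)*1e3)
draw(im,c,pl,rl);draw(im,c,p2,r2);cv2.imwrite('pics/fit2.png',cv2.resize(im[80:240,180:500],(800,400)))
E
```

```text
('org mm', array([ 472.3, -381.1,   50.6]), 'x-yaw', np.float64(-19.76), 'x-elev', np.float64(30.01), 'n', array([-0.47 ,  0.171,  0.866])) med 0.34 7910
('org mm', array([ 516.5, -258.4,   50.5]), 'x-yaw', np.float64(-19.75), 'x-elev', np.float64(30.01), 'n', array([-0.47 ,  0.17 ,  0.866])) med 0.34 7649
[ 4.42007980e+01  1.22710885e+02 -6.52203732e-02] [6.59399710e-02 1.30428752e+02 1.11761026e-01]
```

View pics/fit2.png

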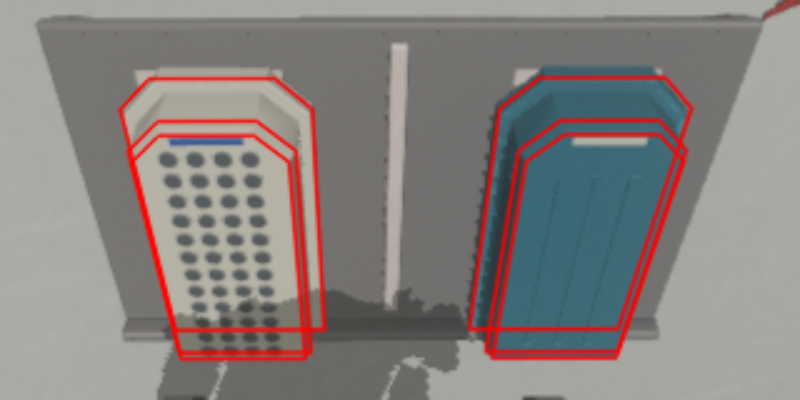

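```bash
python3 - <<'E'
from h import *
z=np.load('pics/w1.npz');d=z['d'];c={k:z[k] for k in z.files};im=z['im'].copy()
p2,r2=fitnear(d,c,np.array([.517,-.258,.0505]),RST)
im2=im.copy();draw(im2,c,p2,r2)
f=lambda a:cv2.resize(a[95:235,215:315],(400,560),interpolation=cv2.INTER_NEAREST)
dd=cv2.applyColorMap(np.uint8(np.clip((d-.2)/.2*255,0,255)),2)
cv2.imwrite('pics/z.png',np.hstack([f(im),f(im2)]))
# profile along the plate mid y=0 line: image col through centre
for v in range(98,150,2): 
    u=268;P=np.array([(u-c['cx'])/c['fx'],(v-c['cy'])/c['fy'],1])*d[v,u];P=R.from_rotvec(c['orientation']).apply(P)+c['position'];print(v,np.round(r2.inv().apply(P-p2)*1e3,1),im[v,u])
E
```

```text
('org mm', array([ 516.5, -258.4,   50.5]), 'x-yaw', np.float64(-19.75), 'x-elev', np.float64(30.01), 'n', array([-0.47 ,  0.17 ,  0.866])) med 0.34 7649
98 [71.8 -3.3  0.6] [115 116 118]
100 [69.2 -2.8 -0.6] [115 117 119]
102 [67.8 -2.7  0.1] [114 116 119]
104 [65.4 -2.3 -0.7] [115 118 119]
106 [63.5 -2.1 -0.6] [122 126 127]
108 [64.2 -2.7  3.5] [152 164 167]
110 [64.  -3.   6.4] [155 166 168]
112 [62.7 -3.   7.4] [175 185 186]
114 [61.2 -2.9  8.1] [165 177 181]
116 [58.5 -2.4  6.9] [163 176 178]
118 [58.5 -2.7  9.9] [151 163 166]
120 [59.1 -3.2 13.7] [152 165 168]
122 [58.9 -3.5 16.3] [153 166 169]
124 [59.6 -4.1 20.2] [154 166 169]
126 [59.5 -4.4 23. ] [155 168 171]
128 [59.5 -4.7 25.6] [156 168 172]
130 [58.4 -4.7 26.9] [163 175 178]
132 [57.6 -4.8 28.5] [170 183 186]
134 [55.3 -4.4 28. ] [164 167 164]
136 [54.9 -4.7 30.2] [151  94  62]
138 [52.8 -4.4 30.1] [161 165 165]
140 [50.3 -4.  29.4] [148 156 157]
142 [49.2 -4.  30.6] [93 91 87]
144 [47.  -3.7 30.4] [91 90 86]
146 [44.8 -3.4 30.3] [106 107 103]
148 [42.3 -3.  29.7] [163 175 178]
```

View pics/z.png

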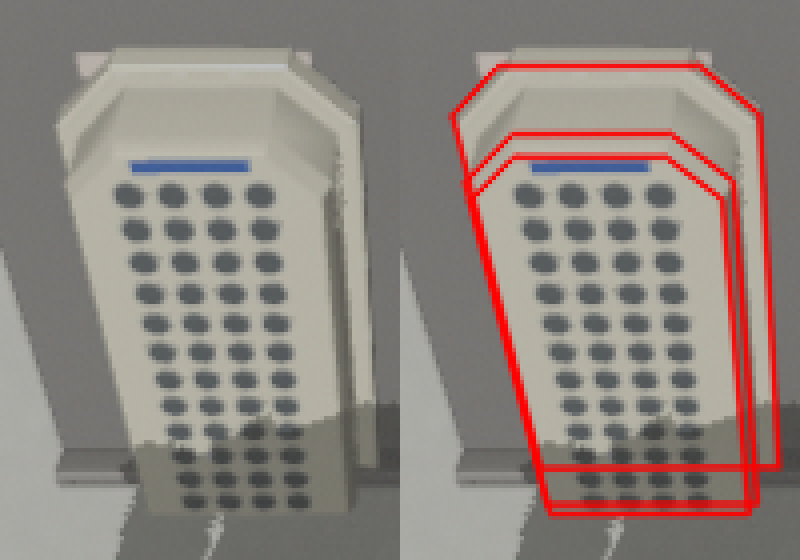

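Both fits agree: 30.0° slope, 130.4 mm bay spacing against 130, 0.34 mm residual. Before grasping I'll measure plate_1 close up with empty fingers.

Emit:
carry_out --increments '[[[0,0,0.85],[-0.1,0.92,0],1],[[0,0,0.85],[-0.1,0.92,0],1],[[0,0,0.85],[-0.1,0.92,0],1],[[0,0,0.85],[-0.1,0.92,0],1],[[0,0,0.85],[-0.1,0.92,0],1],[[0,0,0.85],[-0.1,0.92,0],1],[[0,0,0.85],[-0.1,0.92,0],1],[[0,0,0.85],[-0.1,0.92,0],1]]'

```text
t: 3.5
tool_pos: [0.4737, -0.1568, 0.4057]
tool_rot: [0.949, 1.35, -0.949]
contact_force: [-0.7, -0.8, 0.0]
opening: 0.0854
```

Emit:
carry_out --increments '[[[0,0,0.85],[-0.1,0.92,0],1],[[0,0,0.85],[-0.1,0.92,0],1],[[0,0,0.85],[-0.1,0.92,0],1],[[0,0,0.85],[-0.1,0.92,0],1],[[0,0,0.85],[-0.1,0.92,0],1],[[0,0,0.85],[-0.1,0.92,0],1],[[0,0,0.85],[-0.1,0.92,0],1],[[0,0,0.85],[-0.1,0.92,0],1]]'

```text
t: 4.3
tool_pos: [0.4556, -0.0062, 0.4065]
tool_rot: [0.407, 1.527, -0.405]
contact_force: [0.4, 0.2, -0.6]
opening: 0.0852
```

Emit:
carry_out --increments '[[[0,0,0.85],[-0.1,0.92,0],1],[[0,0,0.85],[-0.1,0.92,0],1],[[0,0,0.85],[-0.1,0.92,0],1],[[0,0,0.85],[-0.1,0.92,0],1],[[0,0,0],[0,0,0],1]]'

```text
t: 4.8
tool_pos: [0.4465, 0.0703, 0.4071]
tool_rot: [0.13, 1.56, -0.126]
contact_force: [-0.6, -0.1, 0.9]
opening: 0.0854
```

```bash
python3 - <<'E'
from h import *
o=get_obs();print(o['t'],o['tool_pos'],o['q'],np.abs(o['dq']).max())
im,d=get_image("wrist");c=get_calibration("wrist")
np.savez("pics/w2.npz",d=d,im=im,**c)
p,r=fitnear(d,c,np.array([.472,.146,.011]),R.from_euler('z',np.radians(79.5)))
im=im.copy();cv2.imwrite("pics/w2raw.png",im);draw(im,c,p,r);cv2.imwrite("pics/w2.png",im)
M=R.from_rotvec(o['tool_rot']).as_matrix();print(np.round(M,3))
P,_,_=cloud(d,c)
k=(abs(P[:,2])<.012)&(np.linalg.norm(P[:,:2]-[.47,.146],axis=1)<.2)
h=np.histogram(P[k,2],bins=np.arange(-.006,.014,.001));print(h)
E
```

```text
4.8 [0.44653878 0.07025386 0.40712751] [-0.00931908 -0.38598496  1.99643692  0.00200104  1.52392276  0.15389793] 0.025717598663411143
('org mm', array([470.4, 144.7,  11.8]), 'x-yaw', np.float64(79.59), 'x-elev', np.float64(-0.05), 'n', array([-0.001,  0.001,  1.   ])) med 0.48 8126
[[ 0.007  0.163  0.987]
 [ 0.002  0.987 -0.163]
 [-1.     0.003  0.007]]
(array([    0,     5,    20,    57,   722,  7610, 23265, 17582,  3192,
         122,    25,   108,   174,    78,   124,   761,  1652,  1078,
           0]), array([-0.006, -0.005, -0.004, -0.003, -0.002, -0.001,  0.   ,  0.001,
        0.002,  0.003,  0.004,  0.005,  0.006,  0.007,  0.008,  0.009,
        0.01 ,  0.011,  0.012,  0.013]))
```

View pics/w2.png

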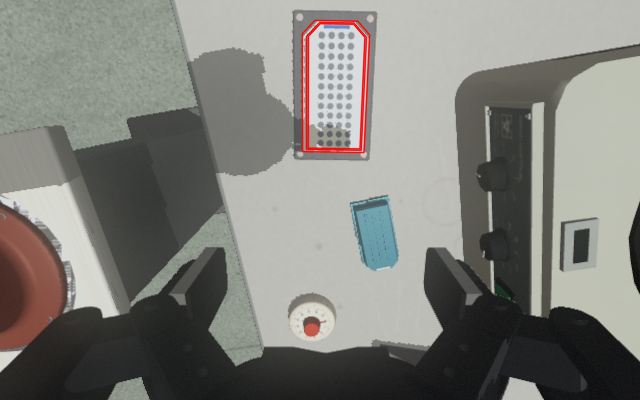

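```bash
cat >> h.py <<'E'
RS=R.from_euler('zy',np.radians([-19.75,-30.0]))
P2=np.array([.5165,-.2584,.0505]); PL=np.array([.4723,-.3811,.0506])
P1=np.array([.4704,.1447,.0110]); R1=R.from_euler('z',np.radians(79.6))
def grasp(p,r,h=.1815):
    M=r.as_matrix(); return p+M[:,2]*h, toolM(-M[:,2],-M[:,1])
E
python3 - <<'E'
from h import *
for h in(.1815,.28):
    p,M=grasp(P2,RS,h);print(p);delta(p,M)
print(delta([.4567,-.2802,.4],toolM([0,0,-1],-RS.as_matrix()[:,1])))
E
```

```text
[ 0.42575    -0.2584      0.20768361]
t 4.85 turn units [  4.62  -3.75 -17.03] shift units [ -1.05 -16.4   -9.97]
[ 0.3765     -0.2584      0.29298711]
t 4.85 turn units [  4.62  -3.75 -17.03] shift units [ -3.51 -16.4   -5.71]
t 4.85 turn units [  0.05   0.06 -17.07] shift units [  0.5  -17.49  -0.36]
(array([  0.05340016,   0.064906  , -17.06848815]), array([  0.50195011, -17.48852402,  -0.35622036]))
```

```bash
sed -i "s/from_euler('zy'/from_euler('ZY'/" h.py; python3 - <<'E'
from h import *
print(RS.as_matrix()[:,2])
for h in(.1815,.27):
    p,M=grasp(P2,RS,h);print(p);rv,dp=delta(p,M)
E
```

```text
[-0.47058801  0.16895836  0.8660254 ]
[ 0.43108828 -0.22773406  0.20768361]
t 4.85 turn units [  3.06  -5.07 -17.04] shift units [ -0.78 -14.87  -9.97]
[ 0.38944124 -0.21278124  0.28432686]
t 4.85 turn units [  3.06  -5.07 -17.04] shift units [ -2.86 -14.12  -6.14]
```

Emit:
carry_out --increments '[[[0.15,-0.25,-0.85],[-0.14,-0.7,-0.3],1],[[0.15,-0.25,-0.85],[-0.14,-0.7,-0.3],1],[[0.15,-0.25,-0.85],[-0.14,-0.7,-0.3],1],[[0.15,-0.25,-0.85],[-0.14,-0.7,-0.3],1],[[0.15,-0.25,-0.85],[-0.14,-0.7,-0.3],1],[[0.15,-0.25,-0.85],[-0.14,-0.7,-0.3],1],[[0.15,-0.25,-0.85],[-0.14,-0.7,-0.3],1],[[0.15,-0.25,-0.85],[-0.14,-0.7,-0.3],1]]'

```text
t: 5.65
tool_pos: [0.4237, -0.052, 0.3592]
tool_rot: [0.778, 1.248, -0.569]
contact_force: [0.1, -0.3, 0.2]
opening: 0.0853
```

Emit:
carry_out --increments '[[[0.15,-0.25,-0.85],[-0.14,-0.7,-0.3],1],[[0.15,-0.25,-0.85],[-0.14,-0.7,-0.3],1],[[0.15,-0.25,-0.85],[-0.14,-0.7,-0.3],1],[[0.15,-0.25,-0.85],[-0.14,-0.7,-0.3],1],[[0.15,-0.25,-0.85],[-0.14,-0.7,-0.3],1],[[0.15,-0.25,-0.85],[-0.14,-0.7,-0.3],1],[[0.15,-0.25,-0.85],[-0.14,-0.7,-0.3],1],[[0.15,-0.25,-0.85],[-0.14,-0.7,-0.3],1]]'

```text
t: 6.45
tool_pos: [0.3973, -0.1764, 0.31]
tool_rot: [1.375, 0.786, -0.974]
contact_force: [-0.1, -1.2, -0.8]
opening: 0.0853
```

```bash
python3 - <<'E'
from h import *
p,M=grasp(P2,RS,.27);rv,dp=delta(p,M);print(get_obs()['q'])
E
```

```text
t 6.45 turn units [ 0.48 -0.97 -2.49] shift units [-0.39 -1.82 -1.28]
[-0.630345   -0.48229964  2.24449292  0.20077766  0.97442213  0.93929979]
```

Emit:
carry_out --increments '[[[0.16,-0.32,-0.83],[-0.13,-0.6,-0.42],1],[[0.16,-0.32,-0.83],[-0.13,-0.6,-0.42],1],[[0.16,-0.32,-0.83],[-0.13,-0.6,-0.42],1],[[0,0,0],[0,0,0],1]]'

```text
t: 6.85
tool_pos: [0.3865, -0.2183, 0.2834]
tool_rot: [1.589, 0.561, -1.093]
contact_force: [-0.2, 0.9, -0.5]
opening: 0.0855
```

```bash
python3 - <<'E'
from h import *
im,d=get_image("wrist");c=get_calibration("wrist")
p,r=fitnear(d,c,P2,RS)
cv2.imwrite("pics/w3raw.png",im);im=im.copy();draw(im,c,p,r);cv2.imwrite("pics/w3.png",im)
p_,M=grasp(P2,RS,.1815);rv,dp=delta(p_,M)
E
```

```text
('org mm', array([ 517.6, -256.8,   51.4]), 'x-yaw', np.float64(-19.68), 'x-elev', np.float64(30.06), 'n', array([-0.471,  0.17 ,  0.866])) med 0.41 15665
t 6.9 turn units [-0.01  0.01  0.22] shift units [ 2.21 -0.49 -3.82]
```

View pics/w3.png

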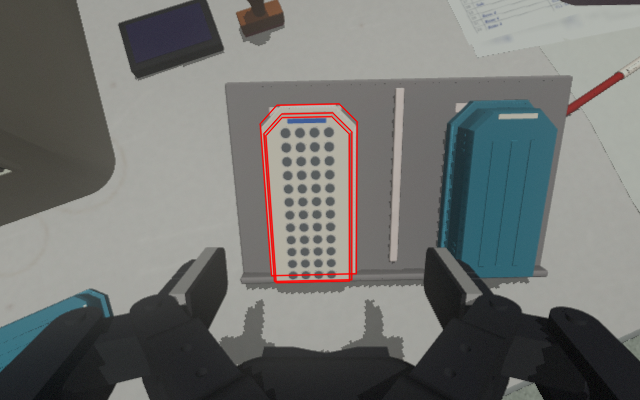

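Emit:
carry_out --increments '[[[0,0,0.22],[0.0,-0.35,0.05],1],[[0,0,0],[0.45,-0.1,-0.77],1],[[0,0,0],[0.45,-0.1,-0.77],1],[[0,0,0],[0.45,-0.1,-0.77],1],[[0,0,0],[0.45,-0.1,-0.77],1],[[0,0,0],[0.0,0,0],1]]'

```text
t: 7.5
tool_pos: [0.4251, -0.2344, 0.2274]
tool_rot: [1.57, 0.577, -1.068]
contact_force: [-0.1, 0.6, 0.3]
opening: 0.0854
```

```bash
python3 - <<'E'
from h import *
p_,M=grasp(np.array([.5171,-.2576,.0510]),RS,.1815);rv,dp=delta(p_,M);print('tool frame mm',M.T@dp*20)
E
```

```text
t 7.5 turn units [ 0.05  0.04 -0.07] shift units [ 0.33  0.37 -0.96]
tool frame mm [18.45299058 -6.37992211 -9.28225505]
```

Emit:
carry_out --increments '[[[0,0,0],[-0.1,0.53,-0.16],1],[[0,0,0],[0,0,0],1],[[0,0,0],[0.21,-0.08,-0.4],1],[[0,0,0],[0,0,0],1]]'

```text
t: 7.9
tool_pos: [0.4276, -0.2244, 0.2186]
tool_rot: [1.568, 0.575, -1.065]
contact_force: [0.2, 0.5, -0.6]
opening: 0.0851
```

```bash
python3 - <<'E'
from h import *
p_,M=grasp(np.array([.5171,-.2576,.0510]),RS,.1815);rv,dp=delta(p_,M);print('tool frame mm',M.T@dp*20)
im,d=get_image("wrist");cv2.imwrite("pics/w4.png",im)
E
```

```text
t 7.9 turn units [ 0.08  0.07 -0.1 ] shift units [ 0.21 -0.13 -0.52]
tool frame mm [11.35935396 -1.0911177   0.97341742]
```

View pics/w4.png

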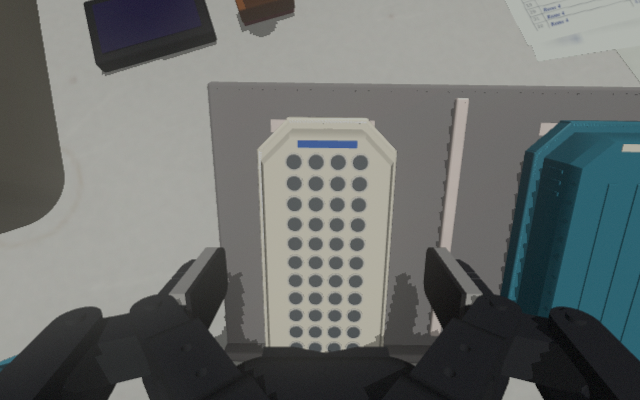

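Emit:
carry_out --increments '[[[0.08,0.07,-0.1],[0.21,-0.13,-0.52],1],[[0,0,0],[0,0,0],1]]'

```text
t: 8.15
tool_pos: [0.4323, -0.2277, 0.2097]
tool_rot: [1.576, 0.574, -1.075]
contact_force: [0.5, 0.7, 0.3]
opening: 0.0857
```

```bash
python3 - <<'E'
from h import *
p_,M=grasp(np.array([.5171,-.2576,.0510]),RS,.1815);rv,dp=delta(p_,M);print('tool frame mm',M.T@dp*20)
E
```

```text
t 8.15 turn units [0.02 0.02 0.01] shift units [-0.03  0.04 -0.08]
tool frame mm [ 0.9122584  -1.51091611 -0.46427446]
```

Emit:
carry_out --increments '[[[0,0,0],[0,0,0],0.7],[[0,0,0],[0,0,0],0.5],[[0,0,0],[0,0,0],0.5],[[0,0,0],[0,0,0],0.5],[[0,0,0],[0,0,0],0.5]]' --squeeze 35

```text
t: 8.65
tool_pos: [0.4322, -0.2278, 0.211]
tool_rot: [1.575, 0.573, -1.074]
contact_force: [1.5, 0.5, -1.6]
opening: 0.055
```

```bash
python3 - <<'E'
from h import *
o=get_obs();print(o['opening'],o['contact_force'],o['wrist_torque'])
im,d=get_image("wrist");cv2.imwrite("pics/w5.png",im)
E
```

```text
0.054980371620420014 [ 1.51814748  0.52374565 -1.64578889] [0.08065012 0.17775969 0.04057895]
```

View pics/w5.png

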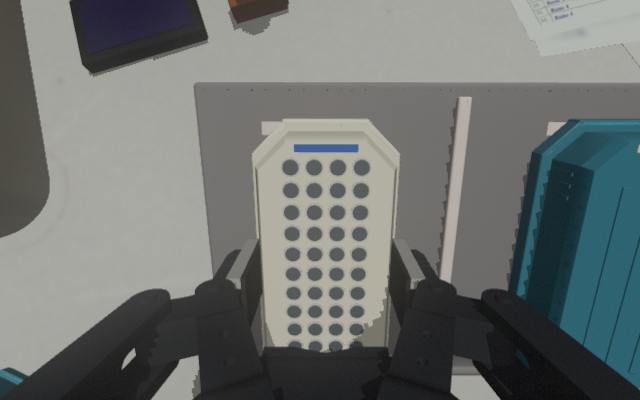

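Emit:
carry_out --increments '[[[0,0,0],[-0.2,0.08,0.38],0.5],[[0,0,0],[-0.3,0.11,0.56],0.5],[[0,0,0],[-0.4,0.15,0.75],0.5],[[0,0,0],[-0.4,0.15,0.75],0.5],[[0,0,0],[-0.35,0.15,0.8],0.5],[[0,0,0],[-0.2,0.15,0.9],0.5],[[0,0,0],[0,0,1],0.5],[[0,0,0],[0,0,1],0.5]]'

```text
t: 9.5
tool_pos: [0.3894, -0.2084, 0.334]
tool_rot: [1.576, 0.588, -1.084]
contact_force: [0.9, -0.6, -1.7]
opening: 0.0552
```

```bash
cat >> h.py <<'E'
def hand():
    o=get_obs();im,d=get_image("wrist");c=get_calibration("wrist")
    T=R.from_rotvec(o['tool_rot']);M=T.as_matrix()
    r0=R.from_matrix(np.c_[M[:,1],-M[:,2],-M[:,0]]); p0=o['tool_pos']+M[:,0]*.1815
    # exclude finger points: fingers near tool z edges
    P,_,_=cloud(d,c);L=T.inv().apply(P-o['tool_pos'])
    k=(L[:,1]>.015)&(L[:,1]<.075)&(abs(L[:,2])<.04)&(L[:,0]<.2)
    P=P[k];p,r=p0,r0
    for t in(.01,.005,.003):
        Q=r.inv().apply(P-p);kk=(abs(sdf(Q))<t)&(Q[:,2]>.003);p,r,e=fit(P[kk],p,r.as_rotvec(),.0007)
    print('in hand: origin tool mm',np.round(T.inv().apply(p-o['tool_pos'])*1e3,1),'rot vs nominal (piece axes deg)',np.round(np.degrees((r0.inv()*r).as_rotvec()),2),'med',round(e*1e3,2),kk.sum())
    return p,r,im,d,c
E
python3 - <<'E'
from h import *
o=get_obs();print(o['opening'],o['contact_force'],o['q'])
p,r,im,d,c=hand();print(desc(p,r))
im=im.copy();draw(im,c,p,r);cv2.imwrite("pics/w6.png",im)
E
```

```text
0.05517296070364512 [ 0.94622659 -0.55618708 -1.66091031] [-0.70262422 -0.50360312  2.22312011  0.21477154  0.94870652  1.12954646]
in hand: origin tool mm [180.3   1.3   1.2] rot vs nominal (piece axes deg) [-0.08 -0.41  0.04] med 0.37 17644
('org mm', array([ 473.4, -239.6,  177.4]), 'x-yaw', np.float64(-19.73), 'x-elev', np.float64(29.77), 'n', array([-0.467,  0.168,  0.868]))
```

View pics/w6.png

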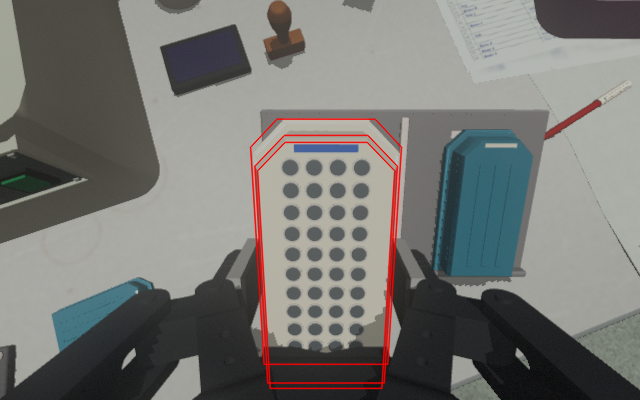

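```bash
cat >> h.py <<'E'
def place(dz,hold=(.1803,.0013,.0012),base=P1,rb=R1,lvl=.0230):
    M=rb.as_matrix();Mt=toolM(-M[:,2],-M[:,1])
    p=base+[0,0,lvl+dz]-Mt@np.array(hold)
    rv,dp=delta(p,Mt);print('tgt',p,'mm',np.round(dp*20,2));return p,Mt
E
python3 -c "
from h import *
place(.06)"
```

```text
t 9.55 turn units [-2.93  5.11 16.9 ] shift units [ 3.93 17.64 -3.2 ]
tgt [0.46898504 0.14363798 0.2743    ] mm [ 78.64 352.76 -64.07]
```

Emit:
carry_out --increments '[[[-0.12,0.21,0.7],[0.05,0.73,0],0.5],[[-0.12,0.21,0.7],[0.05,0.73,0],0.5],[[-0.12,0.21,0.7],[0.05,0.73,0],0.5],[[-0.12,0.21,0.7],[0.05,0.73,0],0.5],[[-0.12,0.21,0.7],[0.05,0.73,0],0.5],[[-0.12,0.21,0.7],[0.05,0.73,0],0.5],[[-0.12,0.21,0.7],[0.05,0.73,0],0.5],[[-0.12,0.21,0.7],[0.05,0.73,0],0.5]]'

```text
t: 10.35
tool_pos: [0.3949, -0.0883, 0.3364]
tool_rot: [1.124, 1.014, -0.791]
contact_force: [0.4, 0.2, -1.7]
opening: 0.0548
```

Emit:
carry_out --increments '[[[-0.12,0.21,0.7],[0.15,0.73,0],0.5],[[-0.12,0.21,0.7],[0.15,0.73,0],0.5],[[-0.12,0.21,0.7],[0.15,0.73,0],0.5],[[-0.12,0.21,0.7],[0.15,0.73,0],0.5],[[-0.12,0.21,0.7],[0.15,0.73,0],0.5],[[-0.12,0.21,0.7],[0.15,0.73,0],0.5],[[-0.12,0.21,0.7],[0.15,0.73,0],0.5],[[-0.12,0.21,0.7],[0.15,0.73,0],0.5]]'

```text
t: 11.15
tool_pos: [0.4155, 0.034, 0.331]
tool_rot: [0.622, 1.355, -0.467]
contact_force: [-0.0, 0.3, -1.9]
opening: 0.0551
```

```bash
python3 -c "
from h import *
place(.06);print(get_obs()['opening'])"
```

```text
t 11.15 turn units [-0.87  1.51  5.29] shift units [ 2.68  5.48 -2.83]
tgt [0.46898504 0.14363798 0.2743    ] mm [ 53.51 109.66 -56.66]
0.05508171147211682
```

Emit:
carry_out --increments '[[[-0.12,0.21,0.75],[0.38,0.78,-0.2],0.5],[[-0.12,0.21,0.75],[0.38,0.78,-0.3],0.5],[[-0.12,0.21,0.75],[0.38,0.78,-0.3],0.5],[[-0.12,0.21,0.75],[0.38,0.78,-0.4],0.5],[[-0.12,0.21,0.75],[0.38,0.78,-0.4],0.5],[[-0.12,0.21,0.75],[0.38,0.78,-0.4],0.5],[[-0.12,0.21,0.75],[0.38,0.75,-0.4],0.5],[[0,0,0],[0,0,0],0.5]]'

```text
t: 11.95
tool_pos: [0.4672, 0.1481, 0.2774]
tool_rot: [0.125, 1.574, -0.127]
contact_force: [-0.4, 0.1, -0.7]
opening: 0.0551
```

```bash
python3 - <<'E'
from h import *
p,r,im,d,c=hand();print(desc(p,r));cv2.imwrite("pics/w7.png",im)
place(.06)
im,d=get_image("top");cv2.imwrite("pics/t7.png",im)
E
```

```text
in hand: origin tool mm [183.5  -3.6  -0.8] rot vs nominal (piece axes deg) [ 0.03  0.14 -0.18] med 0.36 16135
('org mm', array([464.6, 144.5,  94. ]), 'x-yaw', np.float64(80.64), 'x-elev', np.float64(-0.25), 'n', array([0.008, 0.003, 1.   ]))
t 12.0 turn units [ 0.01 -0.06 -0.2 ] shift units [ 0.1  -0.19 -0.18]
tgt [0.46898504 0.14363798 0.2743    ] mm [ 1.93 -3.87 -3.52]
```

View pics/w7.png

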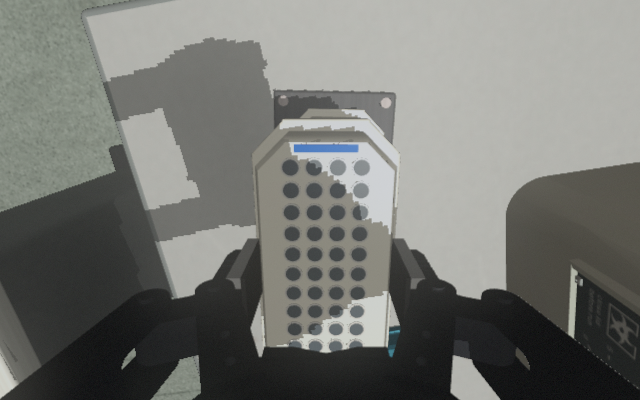

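```bash
python3 - <<'E'
from h import *
o=get_obs();T=R.from_rotvec(o['tool_rot'])
c=get_calibration('wrist');print(np.round(T.inv().apply(c['position']-o['tool_pos'])*1e3,2),(T.inv()*R.from_rotvec(c['orientation'])).as_rotvec(),np.abs(o['dq']).max())
p,r,im,d,c=hand();print(desc(p,r))
p,r,im,d,c=hand();print(desc(p,r))
o=get_obs();T=R.from_rotvec(o['tool_rot'])
c=get_calibration('wrist');print(np.round(T.inv().apply(c['position']-o['tool_pos'])*1e3,2),(T.inv()*R.from_rotvec(c['orientation'])).as_rotvec(),np.abs(o['dq']).max())
E
```

```text
[30.02 70.26 -1.06] [ 2.07037871 -0.29288331  2.07099306] 0.0208095353403618
in hand: origin tool mm [183.5  -3.1  -0.7] rot vs nominal (piece axes deg) [ 0.05  0.02 -0.29] med 0.38 16255
('org mm', array([465. , 143.9,  95. ]), 'x-yaw', np.float64(80.36), 'x-elev', np.float64(-0.12), 'n', array([0.006, 0.001, 1.   ]))
in hand: origin tool mm [183.6  -3.   -0.7] rot vs nominal (piece axes deg) [ 0.03  0.06 -0.08] med 0.37 16296
('org mm', array([465.3, 143.7,  95.4]), 'x-yaw', np.float64(80.55), 'x-elev', np.float64(-0.14), 'n', array([0.005, 0.002, 1.   ]))
[30.02 70.25 -1.04] [ 2.07043452 -0.29298177  2.07099918] 0.008177383602589856
```

The in-hand reading taken just after lifting was off because the arm was still moving. Readings at rest repeat to within 0.5 mm, so I'll use those.

```bash
python3 - <<'E'
from h import *
H=(.1835,-.0031,-.0007)
place(.03,H)
E
```

```text
t 12.15 turn units [ 0.01 -0.03 -0.18] shift units [ 0.22  0.05 -1.59]
tgt [0.47164811 0.14762271 0.2475    ] mm [  4.36   1.01 -31.78]
```

Emit:
carry_out --increments '[[[0,0,-0.18],[0.22,0.05,-0.4],0.5],[[0,0,0],[0,0,-0.4],0.5],[[0,0,0],[0,0,-0.4],0.5],[[0,0,0],[0,0,0],0.5],[[0,0,0],[0,0,0],0.5]]'

```text
t: 12.65
tool_pos: [0.4716, 0.1458, 0.2541]
tool_rot: [0.147, 1.567, -0.148]
contact_force: [0.8, 0.2, -1.9]
opening: 0.0551
```

```bash
python3 - <<'E'
from h import *
H=(.1835,-.0031,-.0007)
place(.03,H)
p,r,im,d,c=hand();print(desc(p,r))
im=im.copy();draw(im,c,p,r,(0,200,0));draw(im,c,P1+[0,0,.0008],R1)
B=[[ .075,.042,.01],[-.075,.042,.01],[-.075,-.042,.01],[.075,-.042,.01]]
cv2.polylines(im,[np.int32(np.round(proj(R1.apply(B)+P1-[0,0,.0102],c)*8))],True,(255,0,255),1,cv2.LINE_AA,3)
cv2.imwrite("pics/w8.png",im)
Pc,_,_=cloud(d,c);Q=R1.inv().apply(Pc-P1)
# base slab visible far end at z ~ -.001 (top of slab = 10mm => -0.001)
k=(abs(Q[:,2]+.0005)<.003)&(abs(Q[:,1])<.06)&(Q[:,0]>.03)&(Q[:,0]<.11)
print('slab pts',k.sum(),np.percentile(Q[k],[1,50,99],axis=0)*1e3)
E
```

```text
t 12.65 turn units [ 0.   -0.01  0.06] shift units [ 0.    0.09 -0.33]
tgt [0.47164811 0.14762271 0.2475    ] mm [ 0.07  1.84 -6.58]
in hand: origin tool mm [184.   -3.   -1.1] rot vs nominal (piece axes deg) [ 0.07  0.08 -0.21] med 0.36 16308
('org mm', array([469.7, 142.9,  70. ]), 'x-yaw', np.float64(79.02), 'x-elev', np.float64(-0.11), 'n', array([0.003, 0.002, 1.   ]))
slab pts 3930 [[ 46.1993025  -39.45037699  -2.31840887]
 [ 67.70583612   3.86196069  -0.40840962]
 [ 76.11844947  43.01888301   1.26178779]]
```

View pics/w8.png

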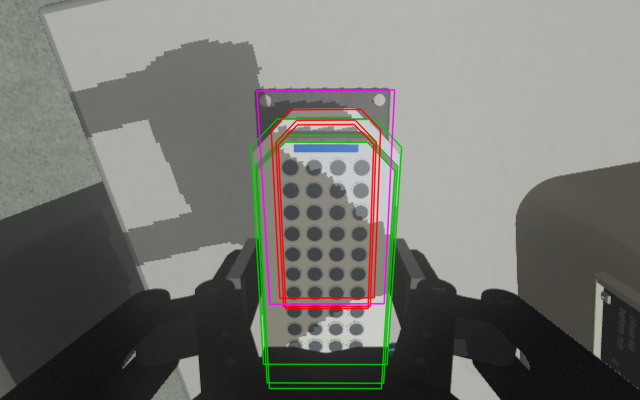

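```bash
python3 - <<'E'
from h import *
raw,d=get_image("wrist");c=get_calibration("wrist")
im=raw.copy();draw(im,c,P1+[0,0,.0008],R1)
f=lambda a:cv2.resize(a[80:160,245:405],(800,400)[0:2] if 0 else (640,320),interpolation=cv2.INTER_CUBIC)
cv2.imwrite("pics/z8.png",np.vstack([f(np.clip(raw*1.6,0,255).astype(np.uint8))[:290],f(im)[:290]]))
# earlier w2 refit: multiple subsets
z=np.load('pics/w2.npz');dd=z['d'];cc={k:z[k] for k in z.files}
p,r=fitnear(dd,cc,P1,R1)
Pc,_,_=cloud(dd,cc);Q=R1.inv().apply(Pc-P1)
for n,(a,b) in {'flange':(.004,.0075),'body':(.012,.024)}.items():
    pass
k=(Q[:,2]>.025)&(abs(Q[:,0])<.08)&(abs(Q[:,1])<.05);print('top',np.percentile(Q[k],[.5,99.5],axis=0)*1e3)
k=(Q[:,2]>.004)&(Q[:,2]<.012)&(abs(Q[:,0])<.08)&(abs(Q[:,1])<.05);print('fl',np.percentile(Q[k],[.5,99.5],axis=0)*1e3)
k=(abs(Q[:,2])<.003)&(abs(Q[:,0])<.09)&(abs(Q[:,1])<.06);print('slab',np.percentile(Q[k],[.5,99.5],axis=0)*1e3)
E
```

```text
('org mm', array([470.4, 144.7,  11.8]), 'x-yaw', np.float64(79.59), 'x-elev', np.float64(-0.05), 'n', array([-0.001,  0.001,  1.   ])) med 0.48 8126
top [[-79.10030183 -49.81703467  27.8147366 ]
 [ 54.13814146  49.00160528 319.94215301]]
fl [[-63.87722812 -32.99273064   6.70728372]
 [ 63.78801771  32.89504752  10.68256548]]
slab [[-73.90804795 -40.85755981  -2.57213256]
 [ 74.96166929  42.66346845   1.82800735]]
```

View pics/z8.png

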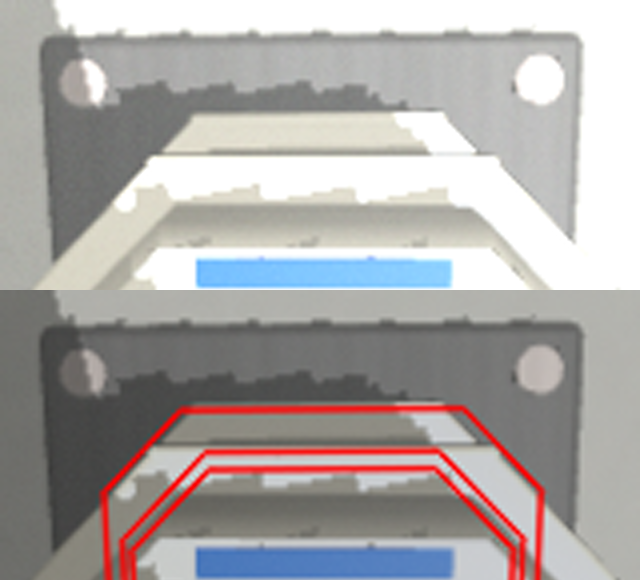

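```bash
python3 - <<'E'
from h import *
z=np.load('pics/w2.npz');A=(z['d'],{k:z[k] for k in z.files})
def meas(d,c):
    Pc,_,_=cloud(d,c);Q=(R1.inv().apply(Pc-P1))*1e3
    s=(abs(Q[:,2])<4)
    out=[]
    y0=[];y1=[]
    for x in np.arange(67,73,1.):
        k=s&(abs(Q[:,0]-x)<.6)&(abs(Q[:,1])<60); y0.append(Q[k,1].min());y1.append(Q[k,1].max())
    xe=[]
    for y in np.arange(-36,36,2.):
        k=s&(abs(Q[:,1]-y)<1)&(Q[:,0]>60)&(Q[:,0]<90)
        if k.any(): xe.append(Q[k,0].max())
    k=s&(Q[:,0]>66)&(Q[:,0]<74)&(abs(Q[:,1])<38)
    print('y edges',np.median(y0).round(2),np.median(y1).round(2),'xend',np.median(xe).round(2),'slope',np.polyfit(np.arange(len(xe)),xe,1)[0]/2*57,'z',np.median(Q[k,2]).round(2))
meas(*A)
for i in range(2):
    d=get_image("wrist")[1];meas(d,get_calibration("wrist"))
d=get_image("top")[1];meas(d,get_calibration("top"))
E
```

```text
y edges -40.26 42.3 xend 74.82 slope 0.05606978805555104 z -0.21
y edges -39.91 43.22 xend 76.19 slope -0.3701212411760832 z 0.1
y edges -40.06 43.11 xend 76.1 slope -0.229119086764258 z 0.02Traceback (most recent call last):
  File "<stdin>", line 19, in <module>
  File "<stdin>", line 9, in meas
    return umr_minimum(a, axis, None, out, keepdims, initial, where)
ValueError: zero-size array to reduction operation minimum which has no identity
```

```bash
cat >> h.py <<'E'
P1c=np.array([.4700,.1461,.0119]);R1c=R.from_euler('z',np.radians(79.4))
H2=(.1838,-.0030,-.0009)
E
python3 - <<'E'
from h import *
place(.012,H2,P1c,R1c)
E
```

```text
t 12.9 turn units [0.   0.   0.03] shift units [-0.02  0.14 -1.21]
tgt [0.4714365  0.14888325 0.2307    ] mm [ -0.37   2.9  -24.11]
```

Emit:
carry_out --increments '[[[0,0,0.03],[-0.02,0.15,-0.4],0.5],[[0,0,0],[0,0,-0.4],0.5],[[0,0,0],[0,0,-0.35],0.5],[[0,0,0],[0,0,0],0.5],[[0,0,0],[0,0,0],0.5]]'

```text
t: 13.4
tool_pos: [0.4712, 0.1495, 0.2297]
tool_rot: [0.144, 1.566, -0.144]
contact_force: [0.3, 0.4, -1.2]
opening: 0.0549
```

```bash
python3 - <<'E'
from h import *
place(.007,H2,P1c,R1c)
p,r,im,d,c=hand();print(desc(p,r));place(.007,H2,P1c,R1c)
im,d=get_image("scene");cv2.imwrite("pics/s9.png",cv2.resize(im[150:270,200:320],(720,720)[:2] if 0 else (600,600)))
o=get_obs();print(o['contact_force'],o['wrist_torque'])
E
```

```text
t 13.4 turn units [ 0.    0.   -0.01] shift units [ 0.01 -0.03 -0.2 ]
tgt [0.4714365  0.14888325 0.2257    ] mm [ 0.21 -0.6  -3.96]
in hand: origin tool mm [184.  -3.  -1.] rot vs nominal (piece axes deg) [-0.01  0.05 -0.09] med 0.36 16292
('org mm', array([469.7, 146.6,  45.6]), 'x-yaw', np.float64(79.38), 'x-elev', np.float64(-0.06), 'n', array([-0.   ,  0.001,  1.   ]))
t 13.45 turn units [ 0.   -0.   -0.01] shift units [ 0.02 -0.03 -0.19]
tgt [0.4714365  0.14888325 0.2257    ] mm [ 0.33 -0.55 -3.89]
[-1.11793444  0.23871566 -1.03320973] [-0.01399249  0.02505322  0.04199024]
```

View pics/s9.png

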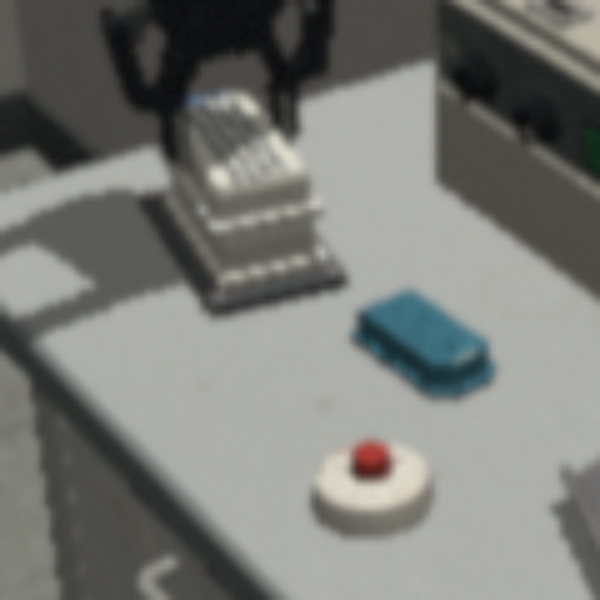

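Directly above the stack, about 10 mm to go. I'll descend in small steps and watch the force.

Emit:
carry_out --increments '[[[0,0,0],[0.01,-0.03,-0.12],0.5],[[0,0,0],[0,0,-0.12],0.5],[[0,0,0],[0,0,-0.1],0.5],[[0,0,0],[0,0,0],0.5]]'

```text
t: 13.9
tool_pos: [0.4719, 0.1488, 0.2234]
tool_rot: [0.145, 1.564, -0.144]
contact_force: [-0.3, 0.8, -1.2]
opening: 0.0553
```

Emit:
carry_out --increments '[[[0,0,0],[0,0,-0.1],0.5]]'

```text
t: 14.0
tool_pos: [0.472, 0.1488, 0.2216]
tool_rot: [0.145, 1.563, -0.144]
contact_force: [0.0, -0.1, -1.4]
opening: 0.0551
```

Emit:
carry_out --increments '[[[0,0,0],[0,0,-0.1],0.5]]'

```text
t: 14.1
tool_pos: [0.4721, 0.1488, 0.2195]
tool_rot: [0.145, 1.563, -0.144]
contact_force: [-0.1, -0.2, -0.8]
opening: 0.055
```

Emit:
carry_out --increments '[[[0,0,0],[0,0,-0.04],0.5]]'

```text
t: 14.2
tool_pos: [0.4721, 0.1488, 0.2189]
tool_rot: [0.145, 1.564, -0.144]
contact_force: [-1.9, -0.5, 4.6]
opening: 0.0547
```

Emit:
carry_out --increments '[[[0,0,0],[0,0,-0.04],0.5]]'

```text
t: 14.3
tool_pos: [0.4723, 0.1488, 0.2189]
tool_rot: [0.145, 1.565, -0.145]
contact_force: [-5.0, -0.3, 8.1]
opening: 0.0552
```

Emit:
carry_out --increments '[[[0,0,0],[0,0,-0.04],0.5]]'

```text
t: 14.4
tool_pos: [0.4724, 0.1489, 0.2188]
tool_rot: [0.144, 1.565, -0.145]
contact_force: [-3.8, -0.5, 4.4]
opening: 0.0555
```

Emit:
carry_out --increments '[[[0,0,0],[0,0,0],0.7],[[0,0,0],[0,0,0],0.75],[[0,0,0],[0,0,0],1],[[0,0,0],[0,0,0],1],[[0,0,0],[0,0,0],1]]'

```text
t: 14.9
tool_pos: [0.4731, 0.149, 0.2197]
tool_rot: [0.145, 1.562, -0.144]
contact_force: [-0.1, -0.4, -0.4]
opening: 0.0854
```

```bash
python3 - <<'E'
from h import *
p,r,im,d,c=hand();print(desc(p,r))
cv2.imwrite("pics/w10.png",im)
o=get_obs();print(o['tool_pos'],o['contact_force'],o['opening'])
E
```

```text
in hand: origin tool mm [184.7  -3.5  -2.1] rot vs nominal (piece axes deg) [ 0.21  0.15 -0.17] med 0.38 15984
('org mm', array([471.2, 146. ,  35. ]), 'x-yaw', np.float64(79.29), 'x-elev', np.float64(-0.1), 'n', array([0.   , 0.002, 1.   ]))
[0.47313532 0.14897673 0.21964514] [-0.05734438 -0.01107927  0.146827  ] 0.08506054800954595
```

View pics/w10.png

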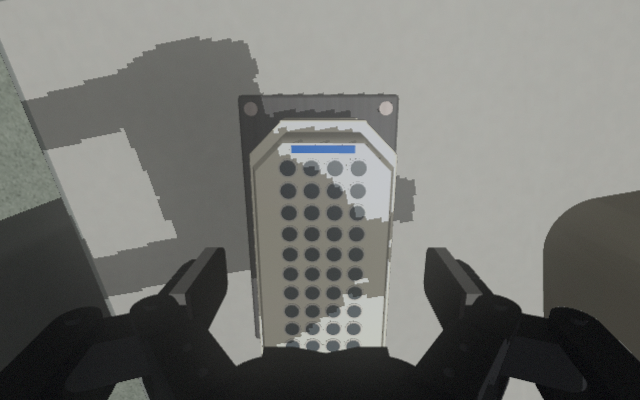

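Emit:
carry_out --increments '[[[0,0,0],[0,0,0.5],1],[[0,0,0],[0,0,1],1],[[0,0,0],[0,0,1],1],[[0,0,0],[-0.2,-0.65,1],1],[[0,0,0],[-0.2,-0.65,1],1],[[0,0,0],[-0.2,-0.65,1],1],[[0,0,0],[-0.2,-0.65,1],1],[[0,0,0],[-0.2,-0.65,1],1]]'

```text
t: 15.75
tool_pos: [0.4504, 0.0828, 0.3763]
tool_rot: [0.142, 1.566, -0.142]
contact_force: [0.1, -0.1, -0.6]
opening: 0.0854
```

Emit:
carry_out --increments '[[[0,0,0],[-0.2,-0.65,0.8],1],[[0,0,0],[0,0,0],1],[[0,0,0],[0,0,0],1],[[0,0,0],[0,0,0],1]]'

```text
t: 16.15
tool_pos: [0.4461, 0.0689, 0.3982]
tool_rot: [0.144, 1.557, -0.143]
contact_force: [0.0, 0.1, -0.9]
opening: 0.0857
```

```bash
python3 - <<'E'
from h import *
o=get_obs();print(o['t'],o['tool_pos'],np.abs(o['dq']).max())
for i in range(2):
    im,d=get_image("wrist");c=get_calibration("wrist")
    p,r=fitnear(d,c,np.array([.471,.146,.035]),R1c)
Pc,_,_=cloud(d,c);Q=R1c.inv().apply(Pc-P1c)
k=(abs(Q[:,0])<.066)&(abs(abs(Q[:,1])-.031)<.0015)&(Q[:,2]>.004)&(Q[:,2]<.05);print('z hist',np.histogram(Q[k,2]*1e3,bins=[4,6,7,8,9,10,12,22,24,26,28,29,30,31,32,33,34,36,40]))
k=(abs(Q[:,2]+.001)<.003)&(abs(Q[:,0])<.09)&(abs(Q[:,1])<.05);print('slab',np.percentile(Q[k],[.5,99.5],axis=0)*1e3)
np.savez("pics/w11.npz",d=d,im=im,**c);im=im.copy();draw(im,c,p,r);cv2.imwrite("pics/w11.png",im)
E
```

```text
16.15 [0.44610492 0.06888327 0.39819028] 0.012195289249613363
('org mm', array([470.9, 146.2,  34.4]), 'x-yaw', np.float64(79.27), 'x-elev', np.float64(0.04), 'n', array([-0.   , -0.001,  1.   ])) med 0.47 9937
('org mm', array([471.1, 146.2,  34.6]), 'x-yaw', np.float64(79.31), 'x-elev', np.float64(0.03), 'n', array([-0.   , -0.001,  1.   ])) med 0.46 9964
z hist (array([  0,   0,   0,   0,   0,   0,   0,   0,   0,   0,  17,  99, 248,
       120,  14,   0,   0,   0]), array([ 4,  6,  7,  8,  9, 10, 12, 22, 24, 26, 28, 29, 30, 31, 32, 33, 34,
       36, 40]))
slab [[-73.7912834  -40.93070688  -3.75753918]
 [ 75.09578623  42.89474158   0.65516837]]
```

View pics/w11.png

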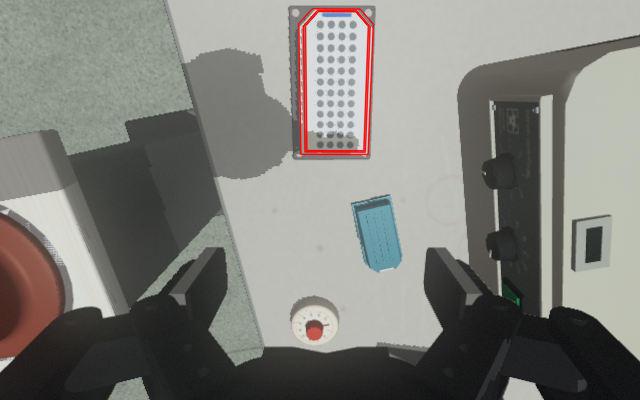

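plate_2 is seated: origin 34.5 mm high against plate_1's 11.8 mm in the same view, a step of 22.7 mm and level. Now the lid.

```bash
python3 - <<'E'
from h import *
p,M=grasp(PL,RS,.27);rv,dp=delta(p,M);print(p)
E
```

```text
t 16.25 turn units [  3.03  -5.09 -16.87] shift units [ -5.04 -20.22  -5.65]
[ 0.34524124 -0.33548124  0.28442686]
```

Emit:
carry_out --increments '[[[0.13,-0.22,-0.74],[-0.2,-0.88,-0.1],1],[[0.13,-0.22,-0.74],[-0.2,-0.88,-0.1],1],[[0.13,-0.22,-0.74],[-0.2,-0.88,-0.1],1],[[0.13,-0.22,-0.74],[-0.2,-0.88,-0.1],1],[[0.13,-0.22,-0.74],[-0.2,-0.88,-0.2],1],[[0.13,-0.22,-0.74],[-0.2,-0.88,-0.2],1],[[0.13,-0.22,-0.74],[-0.2,-0.88,-0.2],1],[[0.13,-0.22,-0.74],[-0.2,-0.88,-0.2],1]]'

```text
t: 17.05
tool_pos: [0.4129, -0.0715, 0.3639]
tool_rot: [0.698, 1.316, -0.505]
contact_force: [-1.1, -0.7, -0.2]
opening: 0.0853
```

Emit:
carry_out --increments '[[[0.13,-0.22,-0.74],[-0.22,-0.88,-0.25],1],[[0.13,-0.22,-0.74],[-0.22,-0.88,-0.25],1],[[0.13,-0.22,-0.74],[-0.22,-0.88,-0.25],1],[[0.13,-0.22,-0.74],[-0.22,-0.88,-0.25],1],[[0.13,-0.22,-0.74],[-0.22,-0.88,-0.25],1],[[0.13,-0.22,-0.74],[-0.22,-0.88,-0.25],1],[[0.13,-0.22,-0.74],[-0.22,-0.88,-0.25],1],[[0.13,-0.22,-0.74],[-0.22,-0.88,-0.25],1]]'

```text
t: 17.85
tool_pos: [0.3758, -0.2144, 0.3132]
tool_rot: [1.226, 0.964, -0.841]
contact_force: [-1.1, 0.2, -0.4]
opening: 0.0855
```

```bash
python3 - <<'E'
from h import *
p,M=grasp(PL,RS,.27);rv,dp=delta(p,M)
E
```

```text
t 17.85 turn units [ 0.56 -1.54 -4.79] shift units [-1.53 -6.05 -1.44]
```

Emit:
carry_out --increments '[[[0.08,-0.22,-0.7],[-0.22,-0.88,-0.2],1],[[0.08,-0.22,-0.7],[-0.22,-0.88,-0.2],1],[[0.08,-0.22,-0.7],[-0.22,-0.88,-0.2],1],[[0.08,-0.22,-0.7],[-0.22,-0.88,-0.2],1],[[0.08,-0.22,-0.7],[-0.22,-0.88,-0.2],1],[[0.08,-0.22,-0.7],[-0.22,-0.88,-0.2],1],[[0,0,0],[0,0,0],1],[[0,0,0],[0,0,0],1]]'

```text
t: 18.65
tool_pos: [0.3477, -0.3215, 0.2778]
tool_rot: [1.556, 0.635, -1.063]
contact_force: [-0.6, 0.3, 0.5]
opening: 0.0856
```

```bash
python3 - <<'E'
from h import *
im,d=get_image("wrist");c=get_calibration("wrist")
q,r=fitnear(d,c,PL,RS)
for m in masks_of("wrist","lid"): print(m['p'],m['centre'],m['region'].sum())
im=im.copy();draw(im,c,q,r);cv2.imwrite("pics/w12.png",im)
p,M=grasp(PL,RS,.27);rv,dp=delta(p,M);print(M.T@dp*20)
E
```

```text
('org mm', array([ 472.8, -379.7,   50.6]), 'x-yaw', np.float64(-19.87), 'x-elev', np.float64(30.02), 'n', array([-0.471,  0.168,  0.866])) med 0.4 16751
0.9 [357.6, 175.9] 16742
t 18.75 turn units [-0.12 -0.25 -0.45] shift units [-0.13 -0.71  0.31]
[-4.21626383  5.1643573  14.30405315]
```

View pics/w12.png

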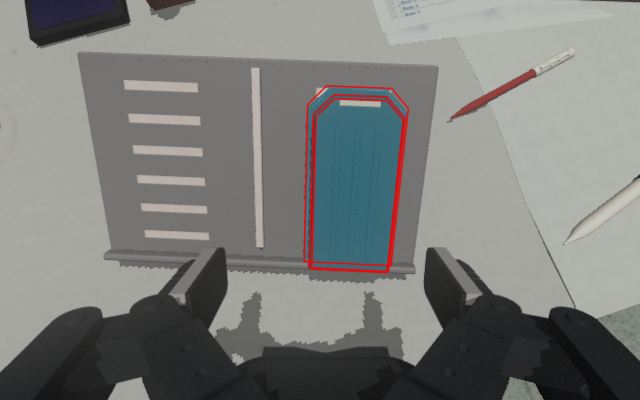

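Lid is in view at (358,176) and the fit matches the outline.

```bash
echo "PLn=np.array([.4727,-.3800,.0506])" >> h.py; python3 - <<'E'
from h import *
p,M=grasp(PLn,RS,.23);rv,dp=delta(p,M);print(M.T@dp*20)
E
```

```text
t 18.75 turn units [-0.12 -0.25 -0.45] shift units [ 0.83 -1.   -1.42]
[35.78611718  5.16848133 13.13359284]
```

Emit:
carry_out --increments '[[[-0.06,-0.12,-0.22],[0.1,-0.65,0.1],1],[[-0.06,-0.12,-0.22],[0.37,-0.18,-0.76],1],[[0,0,0],[0.37,-0.18,-0.76],1],[[0,0,0],[0,0,0],1],[[0,0,0],[0,0,0],1]]'

```text
t: 19.25
tool_pos: [0.3673, -0.3429, 0.2521]
tool_rot: [1.572, 0.571, -1.073]
contact_force: [-0.0, -0.6, 0.1]
opening: 0.0853
```

```bash
python3 - <<'E'
from h import *
p,M=grasp(PLn,RS,.21);rv,dp=delta(p,M);print(M.T@dp*20)
E
```

```text
t 19.25 turn units [ 0.07  0.05 -0.01] shift units [ 0.33 -0.08 -0.98]
[20.36820172 -3.99733471 -0.69090121]
```

Emit:
carry_out --increments '[[[0.07,0.05,0],[0.33,-0.08,-0.98],1],[[0,0,0],[0.22,-0.08,-0.4],1],[[0,0,0],[0,0,0],1],[[0,0,0],[0,0,0],1]]'

```text
t: 19.65
tool_pos: [0.3794, -0.3473, 0.2278]
tool_rot: [1.573, 0.573, -1.073]
contact_force: [-0.3, 0.7, 0.1]
opening: 0.0851
```

```bash
python3 - <<'E'
from h import *
p,M=grasp(PLn,RS,.182);rv,dp=delta(p,M);print(M.T@dp*20)
E
```

```text
t 19.65 turn units [ 0.05  0.04 -0.01] shift units [ 0.38 -0.1  -0.98]
[20.89142428 -2.96405647 -0.75009449]
```

Emit:
carry_out --increments '[[[0.05,0.04,0],[0.19,-0.05,-0.5],1],[[0,0,0],[0.19,-0.05,-0.5],1],[[0,0,0],[0,0,0],1],[[0,0,0],[0,0,0],1]]'

```text
t: 20.05
tool_pos: [0.3878, -0.3499, 0.2081]
tool_rot: [1.575, 0.576, -1.075]
contact_force: [-0.2, 0.0, 0.7]
opening: 0.0856
```

```bash
python3 - <<'E'
from h import *
p,M=grasp(PLn,RS,.182);rv,dp=delta(p,M);print(M.T@dp*20)
im,d=get_image("wrist");cv2.imwrite("pics/w13.png",im)
E
```

```text
t 20.05 turn units [ 0.02  0.01 -0.01] shift units [-0.04  0.03  0.01]
[-0.56532346 -0.71287586 -0.4180738 ]
```

View pics/w13.png

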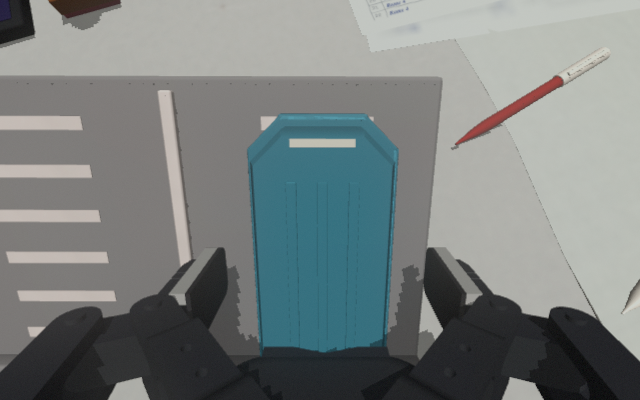

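Emit:
carry_out --increments '[[[0,0,0],[-0.04,0.02,0.06],0.8],[[0,0,0],[0,0,0],0.5],[[0,0,0],[0,0,0],0.5],[[0,0,0],[0,0,0],0.5],[[0,0,0],[0,0,0],0.5]]' --squeeze 35

```text
t: 20.6
tool_pos: [0.3866, -0.3494, 0.2096]
tool_rot: [1.575, 0.576, -1.075]
contact_force: [0.3, -0.1, -1.8]
opening: 0.0552
```

Emit:
carry_out --increments '[[[0,0,0],[-0.2,0.08,0.38],0.5],[[0,0,0],[-0.3,0.11,0.56],0.5],[[0,0,0],[-0.4,0.15,0.75],0.5],[[0,0,0],[-0.4,0.15,0.75],0.5],[[0,0,0],[-0.35,0.15,0.8],0.5],[[0,0,0],[-0.2,0.15,0.9],0.5],[[0,0,0],[0,0,1],0.5],[[0,0,0],[0,0,1],0.5]]'

```text
t: 21.4
tool_pos: [0.3446, -0.3294, 0.3329]
tool_rot: [1.578, 0.59, -1.082]
contact_force: [-0.2, 0.4, -1.3]
opening: 0.0551
```

Emit:
carry_out --increments '[[[0,0,0],[0,0,0],0.5],[[0,0,0],[0,0,0],0.5]]'

```text
t: 21.6
tool_pos: [0.3444, -0.3296, 0.3361]
tool_rot: [1.574, 0.585, -1.08]
contact_force: [-0.3, -0.4, -1.4]
opening: 0.0547
```

```bash
cat >> h.py <<'E'
PT=np.array([.47115,.1461,.0350]);RT=R.from_euler('z',np.radians(79.3))
E
python3 - <<'E'
from h import *
o=get_obs();print(o['opening'],o['contact_force'],o['q'])
p,r,im,d,c=hand();print(desc(p,r));cv2.imwrite("pics/w14.png",im)
place(.06,H2,PT,RT)
E
```

```text
0.05467388623310391 [-0.28700145 -0.40701703 -1.40230724] [-0.9868566  -0.38300642  2.1368027   0.36185134  0.99269678  0.78804219]
in hand: origin tool mm [183.4  -0.3   0.6] rot vs nominal (piece axes deg) [ 0.04 -0.1  -0.17] med 0.39 17308
('org mm', array([ 429.2, -360.5,  176.5]), 'x-yaw', np.float64(-19.81), 'x-elev', np.float64(29.69), 'n', array([-0.467,  0.166,  0.869]))
t 21.65 turn units [-2.91  5.08 16.84] shift units [ 6.4  23.93 -1.72]
tgt [0.47259135 0.14888074 0.3018    ] mm [128.04 478.58 -34.43]
```

View pics/w14.png

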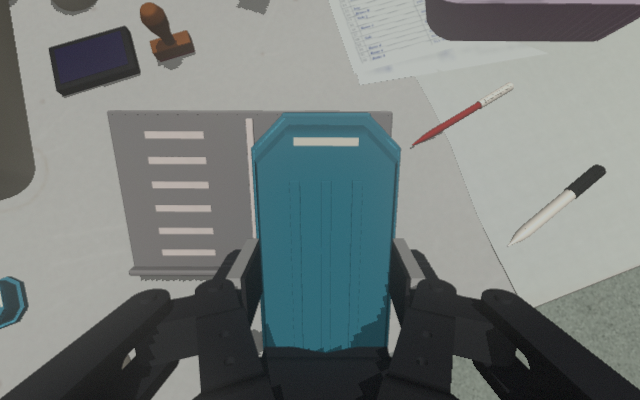

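Emit:
carry_out --increments '[[[-0.11,0.2,0.66],[0.2,0.92,0],0.5],[[-0.11,0.2,0.66],[0.2,0.92,0],0.5],[[-0.11,0.2,0.66],[0.2,0.92,0],0.5],[[-0.11,0.2,0.66],[0.2,0.92,0],0.5],[[-0.11,0.2,0.66],[0.2,0.92,0],0.5],[[-0.11,0.2,0.66],[0.2,0.92,0],0.5],[[-0.11,0.2,0.66],[0.2,0.92,0],0.5],[[-0.11,0.2,0.66],[0.2,0.92,0],0.5]]'

```text
t: 22.45
tool_pos: [0.374, -0.1768, 0.3225]
tool_rot: [1.157, 1.016, -0.817]
contact_force: [-0.2, -0.4, -1.8]
opening: 0.0547
```

Emit:
carry_out --increments '[[[-0.11,0.2,0.66],[0.2,0.92,0],0.5],[[-0.11,0.2,0.66],[0.2,0.92,0],0.5],[[-0.11,0.2,0.66],[0.2,0.92,0],0.5],[[-0.11,0.2,0.66],[0.2,0.92,0],0.5],[[-0.11,0.2,0.66],[0.2,0.92,0],0.5],[[-0.11,0.2,0.66],[0.2,0.92,0],0.5],[[-0.11,0.2,0.66],[0.2,0.92,0],0.5],[[-0.11,0.2,0.66],[0.2,0.92,0],0.5]]'

```text
t: 23.25
tool_pos: [0.4033, -0.0217, 0.3086]
tool_rot: [0.685, 1.362, -0.521]
contact_force: [0.0, 0.4, -2.1]
opening: 0.0548
```

```bash
python3 - <<'E'
from h import *
place(.06,H2,PT,RT);print(get_obs()['opening'])
E
```

```text
t 23.25 turn units [-0.93  1.29  5.98] shift units [ 3.46  8.53 -0.34]
tgt [0.47259135 0.14888074 0.3018    ] mm [ 69.28 170.6   -6.75]
0.05483232652895269
```

Emit:
carry_out --increments '[[[-0.1,0.14,0.66],[0.38,0.92,0.06],0.5],[[-0.1,0.14,0.66],[0.38,0.92,0.06],0.5],[[-0.1,0.14,0.66],[0.38,0.92,0.06],0.5],[[-0.1,0.14,0.66],[0.38,0.92,0.06],0.5],[[-0.1,0.14,0.66],[0.38,0.92,0.06],0.5],[[-0.1,0.14,0.66],[0.38,0.92,0.06],0.5],[[-0.1,0.14,0.66],[0.38,0.92,0.06],0.5],[[0,0,0],[0,0,0],0.5]]'

```text
t: 24.05
tool_pos: [0.4546, 0.115, 0.3034]
tool_rot: [0.249, 1.555, -0.22]
contact_force: [0.3, 0.0, -1.6]
opening: 0.055
```

```bash
python3 - <<'E'
from h import *
place(.06,H2,PT,RT);print(get_obs()['opening'])
E
```

```text
t 24.05 turn units [-0.18  0.04  1.12] shift units [ 0.9   1.7  -0.08]
tgt [0.47259135 0.14888074 0.3018    ] mm [18.04 33.92 -1.6 ]
0.055047576487870765
```

Emit:
carry_out --increments '[[[-0.09,0.02,0.56],[0.45,0.8,-0.02],0.5],[[-0.09,0.02,0.56],[0.45,0.8,-0.02],0.5],[[0,0,0],[0,0,0],0.5],[[0,0,0],[0,0,0],0.5]]'

```text
t: 24.45
tool_pos: [0.471, 0.1463, 0.2971]
tool_rot: [0.144, 1.574, -0.15]
contact_force: [-0.1, -0.0, -1.2]
opening: 0.055
```

```bash
python3 - <<'E'
from h import *
for i in range(2): p,r,im,d,c=hand();print(desc(p,r))
place(.06,H2,PT,RT)
z=np.load('pics/w11.npz')
def meas(d,c):
    Pc,_,_=cloud(d,c);Q=(R1.inv().apply(Pc-P1))*1e3
    s=(abs(Q[:,2])<4);y0=[];y1=[];xe=[]
    for x in np.arange(67,73,1.):
        k=s&(abs(Q[:,0]-x)<.6)&(abs(Q[:,1])<60)
        if k.any(): y0.append(Q[k,1].min());y1.append(Q[k,1].max())
    for y in np.arange(-36,36,2.):
        k=s&(abs(Q[:,1]-y)<1)&(Q[:,0]>60)&(Q[:,0]<90)
        if k.any(): xe.append(Q[k,0].max())
    print('slab y edges',np.median(y0).round(2),np.median(y1).round(2),'xend',np.median(xe).round(2),len(y0),len(xe))
meas(z['d'],{k:z[k] for k in z.files});meas(d,c)
cv2.imwrite("pics/w15.png",im)
E
```

```text
in hand: origin tool mm [183.7  -0.5  -1.1] rot vs nominal (piece axes deg) [-0.02  0.09 -0.41] med 0.38 17266
('org mm', array([468.2, 145.5, 113.4]), 'x-yaw', np.float64(78.88), 'x-elev', np.float64(-0.34), 'n', array([0.009, 0.004, 1.   ]))
in hand: origin tool mm [183.4  -0.4  -0.7] rot vs nominal (piece axes deg) [-0.04  0.03 -0.09] med 0.37 17286
('org mm', array([468.5, 145.3, 113.7]), 'x-yaw', np.float64(79.18), 'x-elev', np.float64(-0.27), 'n', array([0.008, 0.003, 1.   ]))
t 24.55 turn units [ 0.03 -0.08  0.01] shift units [0.08 0.14 0.22]
tgt [0.47259135 0.14888074 0.3018    ] mm [1.64 2.85 4.44]
slab y edges -40.15 43.02 xend 76.34 6 36
slab y edges -40.41 42.6 xend 76.02 6 36
```

View pics/w15.png

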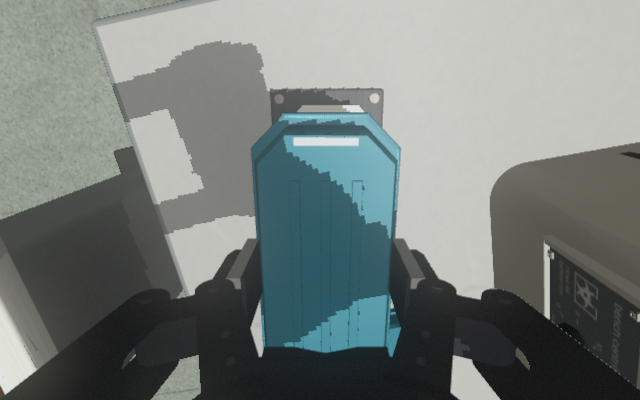

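```bash
echo "H3=(.1836,-.0004,-.0009)">>h.py; python3 - <<'E'
from h import *
place(.025,H3,PT,RT)
E
```

```text
t 24.55 turn units [ 0.03 -0.08  0.01] shift units [ 0.06  0.01 -1.54]
tgt [0.47210862 0.14632595 0.2666    ] mm [  1.16   0.3  -30.76]
```

Emit:
carry_out --increments '[[[0.03,-0.08,0],[0.06,0.01,-0.4],0.5],[[0,0,0],[0,0,-0.4],0.5],[[0,0,0],[0,0,-0.4],0.5],[[0,0,0],[0,0,0],0.5],[[0,0,0],[0,0,0],0.5]]'

```text
t: 25.05
tool_pos: [0.4712, 0.1442, 0.2704]
tool_rot: [0.151, 1.566, -0.15]
contact_force: [0.3, 0.1, -1.1]
opening: 0.0547
```

```bash
python3 - <<'E'
from h import *
p,r,im,d,c=hand();print(desc(p,r))
place(.012,H3,PT,RT)
E
```

```text
in hand: origin tool mm [183.8  -0.4  -1. ] rot vs nominal (piece axes deg) [-0.02  0.1  -0.03] med 0.37 17284
('org mm', array([470. , 144. ,  86.6]), 'x-yaw', np.float64(78.99), 'x-elev', np.float64(-0.09), 'n', array([0.   , 0.001, 1.   ]))
t 25.1 turn units [-0.   -0.01  0.05] shift units [ 0.05  0.1  -0.83]
tgt [0.47210862 0.14632595 0.2536    ] mm [  1.07   2.09 -16.69]
```

Emit:
carry_out --increments '[[[0,0,0.05],[0.05,0.1,-0.3],0.5],[[0,0,0],[0,0,-0.3],0.5],[[0,0,0],[0,0,-0.15],0.5],[[0,0,0],[0,0,0],0.5],[[0,0,0],[0,0,0],0.5]]'

```text
t: 25.6
tool_pos: [0.4724, 0.1467, 0.2545]
tool_rot: [0.146, 1.566, -0.145]
contact_force: [0.4, -0.4, -1.0]
opening: 0.0545
```

```bash
python3 - <<'E'
from h import *
p,r,im,d,c=hand();print(desc(p,r))
place(.008,H3,PT,RT)
E
```

```text
in hand: origin tool mm [183.7  -0.4  -0.9] rot vs nominal (piece axes deg) [ 0.07 -0.06 -0.24] med 0.37 17289
('org mm', array([471.4, 146.5,  70.7]), 'x-yaw', np.float64(79.12), 'x-elev', np.float64(0.08), 'n', array([ 0.001, -0.002,  1.   ]))
t 25.65 turn units [-0.01  0.   -0.01] shift units [-0.01 -0.02 -0.24]
tgt [0.47210862 0.14632595 0.2496    ] mm [-0.29 -0.32 -4.89]
```

Emit:
carry_out --increments '[[[0,0,0],[-0.02,-0.02,-0.15],0.5],[[0,0,0],[0,0,-0.15],0.5],[[0,0,0],[0,0,-0.1],0.5],[[0,0,0],[0,0,0],0.5]]'

```text
t: 26.05
tool_pos: [0.4721, 0.1462, 0.2463]
tool_rot: [0.146, 1.565, -0.145]
contact_force: [0.0, -0.3, -1.7]
opening: 0.0548
```

Emit:
carry_out --increments '[[[0,0,0],[0,0,-0.1],0.5]]'

```text
t: 26.15
tool_pos: [0.4723, 0.1462, 0.2445]
tool_rot: [0.146, 1.564, -0.145]
contact_force: [-0.1, 0.1, -1.7]
opening: 0.0551
```

Emit:
carry_out --increments '[[[0,0,0],[0,0,-0.08],0.5]]'

```text
t: 26.25
tool_pos: [0.4722, 0.1462, 0.2427]
tool_rot: [0.147, 1.564, -0.145]
contact_force: [-0.1, -0.7, -1.0]
opening: 0.0552
```

Emit:
carry_out --increments '[[[0,0,0],[0,0,-0.04],0.5]]'

```text
t: 26.35
tool_pos: [0.4722, 0.1462, 0.2417]
tool_rot: [0.147, 1.565, -0.145]
contact_force: [0.2, 1.1, -0.5]
opening: 0.0551
```

Emit:
carry_out --increments '[[[0,0,0],[0,0,-0.04],0.5]]'

```text
t: 26.45
tool_pos: [0.4724, 0.1463, 0.2416]
tool_rot: [0.146, 1.565, -0.145]
contact_force: [-4.6, -1.3, 8.8]
opening: 0.0548
```

Contact at z=0.2416, just where the lid should seat (0.2416 predicted), so it is down. Releasing.

Emit:
carry_out --increments '[[[0,0,0],[0,0,0],0.7],[[0,0,0],[0,0,0],0.75],[[0,0,0],[0,0,0],1],[[0,0,0],[0,0,0],1],[[0,0,0],[0,0,0],1]]'

```text
t: 26.95
tool_pos: [0.4731, 0.1463, 0.2426]
tool_rot: [0.147, 1.562, -0.145]
contact_force: [0.0, -0.2, 1.3]
opening: 0.0856
```

Emit:
carry_out --increments '[[[0,0,0],[0,0,0.5],1],[[0,0,0],[0,0,1],1],[[0,0,0],[0,0,1],1],[[0,0,0],[-0.2,-0.65,1],1],[[0,0,0],[-0.2,-0.65,1],1],[[0,0,0],[-0.2,-0.65,1],1],[[0,0,0],[-0.2,-0.65,1],1],[[0,0,0],[-0.2,-0.65,1],1]]'

```text
t: 27.75
tool_pos: [0.4503, 0.0802, 0.3993]
tool_rot: [0.144, 1.566, -0.143]
contact_force: [0.9, 0.2, -0.4]
opening: 0.0849
```

Emit:
carry_out --increments '[[[0,0,0],[-0.2,-0.65,0.8],1],[[0,0,0],[0,0,0],1],[[0,0,0],[0,0,0],1],[[0,0,0],[0,0,0],1]]'

```text
t: 28.15
tool_pos: [0.446, 0.0663, 0.4213]
tool_rot: [0.146, 1.556, -0.144]
contact_force: [0.2, 0.7, -2.0]
opening: 0.0859
```

```bash
python3 - <<'E'
from h import *
o=get_obs();print(o['t'],o['tool_pos'],o['contact_force'])
im,d=get_image("wrist");c=get_calibration("wrist")
p,r=fitnear(d,c,np.array([.471,.146,.058]),RT)
im=im.copy();draw(im,c,p,r);cv2.imwrite("pics/w16.png",im)
im,d=get_image("scene");cv2.imwrite("pics/s16.png",cv2.resize(im[150:270,200:320],(600,600)))
im,d=get_image("top");c=get_calibration("top");Pc,_,_=cloud(d,c)
for n,a in {'timer':(338,248),'inkpad':(357,125),'stamp':(391,126)}.items():print(n,im[a[1],a[0]])
cv2.imwrite("pics/t16.png",im)
E
```

```text
28.15 [0.44595499 0.06629592 0.4213325 ] [ 0.24691226  0.66588504 -2.01633396]
('org mm', array([471.4, 146.4,  57.4]), 'x-yaw', np.float64(79.19), 'x-elev', np.float64(-0.01), 'n', array([0.001, 0.   , 1.   ])) med 0.45 10033
timer [ 49  59 175]
inkpad [52 24 28]
stamp [27 55 93]
```

View pics/w16.png

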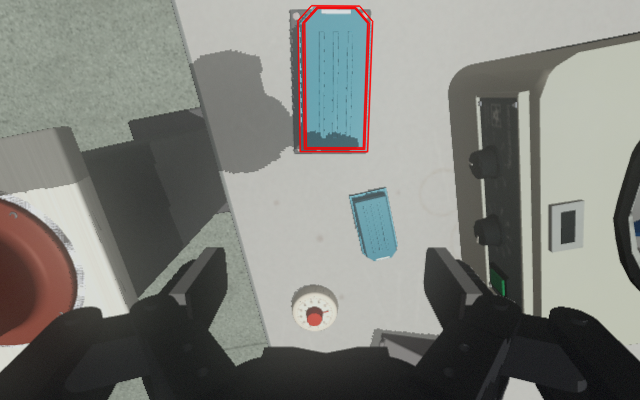

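View pics/s16.png

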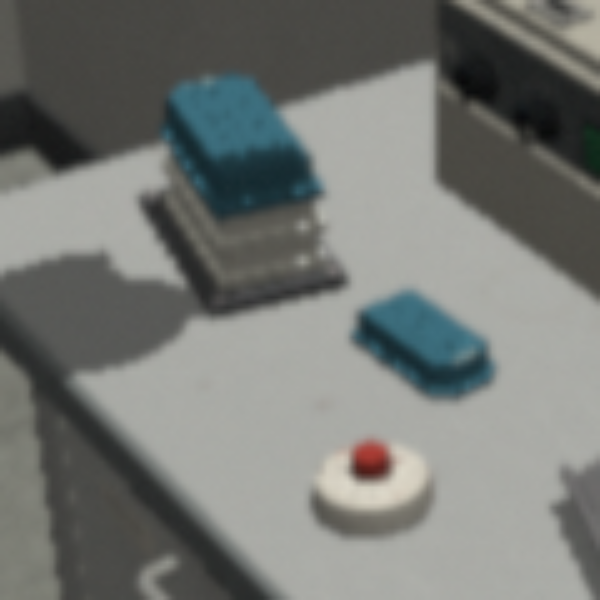

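View pics/t16.png

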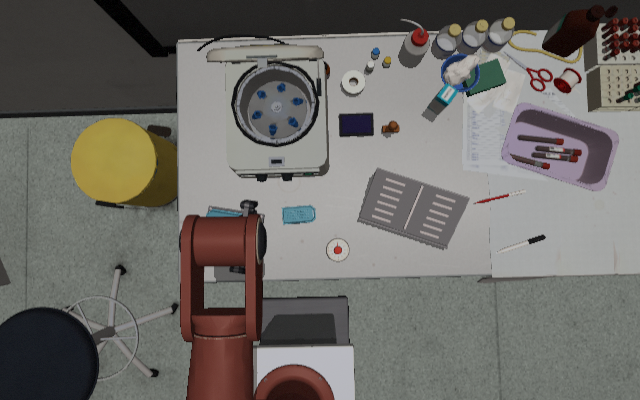

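The lid sits level at 57.4 mm, 22.9 mm above plate_2 at 34.5 mm in the same kind of view. The cut ends match, the stand is empty and the other items haven't moved. Handing in.

```bash
python3 -c "
from station import *
print(finish_job())"
```

```text
the job is handed in; nothing more can be done
None
```

I stacked plate_2 on plate_1, then put the blue-green lid from the stand on top. In both cases the cut corners are over cut corners. I handed the job in at about 28 s, with the gripper open and clear of the stack. `finish_job` gives no verdict.

- **Which lid:** I took the larger one from the stand's right bay. The smaller look-alike on the bench was left alone.
- **Seating:** the last wrist-camera fits put the origins of plate_1, plate_2 and lid at 11.8, 34.5 and 57.4 mm. That gives steps of 22.7 and 22.9 mm against the nominal 23. The lid's direction is within about 0.4° of plate_1's, and the stack is level to about 0.1°.
- **Force:** both pieces were lowered in small steps. The highest reading at touchdown was about 10 N.
- **Bystanders:** the final top and scene pictures show the timer, ink pad, stamp and small lid where they started.

**Readings that disagreed:**
- The first in-hand reading of plate_2 was up to 5 mm off, because I took it while the arm was still moving. I measured again at rest and used that.
- Positions from the wrist camera varied by 1–1.5 mm between views. I allowed for this using the edges of the base.
- A coarse first fit of plate_1 in the top camera was about 2 mm from the wrist camera's. I used the wrist value.

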